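# Build a shelf-rack foot in the pedal squaring fixture

## Task

Take the blue setting gauge out of the fixture pocket and stand it upright in its wooden tray; then build one rack foot in the pocket, all square and lying flat: the green foot body first, then every red spacer that is set out, then the steel disc on top. When the stack is complete, press the yellow pedal right down to its stop, hold it there for about a second so that the jaws true up the stack, and let it come fully up again. Leave the bottles, tools and other things on the bench where they are.

Things in the scene. Friction and masses are not known exactly. Their poses are not given: they have to be found in the camera images.
- fixture: Dark steel base plate 200 (x) x 310 (y) x 12 mm, fixed to the bench, at a varying place and yaw. Origin: underside of the plate, directly below the pocket's centre; z up. The plate reaches 85 mm to +y and 225 mm to -y of the origin. On it stand the pocket, two jaws and the pedal (centred at own y = -170 mm).
- pocket (a point): Centre of the pocket's floor, 12 mm above the bench; axes as the fixture's. Pocket 64 x 64 mm, open at the top: four steel corner angles, 80 mm tall, walls 8 mm, the top 10 mm flared to 72 x 72 mm inside. In its +y and -y sides a gap 40 mm wide to the floor is free for fingers: hold parts by the faces that will look to the fixture's +y and -y. The jaws stand in the x sides.
- jaw_near (a joint): Travel (m) of the aluminium jaw on the pocket's -x side; its twin on the +x side mirrors it. Both are moved by the pedal: 0 at rest (faces 41 mm from the pocket's centre), 0.012 with the pedal at its stop (29 mm). Jaws 30 mm wide, tops 80 mm above the pocket floor; guide blocks 34 mm tall behind them.
- pedal (a joint): Angle of the spring pedal (rad): 0 up at rest, 0.28 down at its stop. It is hinged about an axis along the fixture's y, at own (x, y) = (60, -170) mm, 55 mm above the bench; the tread end (-x) goes down. Springs back when let go; about 5 N on the tread starts it and 13 N holds it at the stop.
- tread (a point): Point on the top of the yellow pedal tread, where to press: tread 62 x 62 mm, horizontal at rest at 65 mm above the bench, this point 5 mm nearer the hinge than the tread's middle and 100 mm from the hinge axis towards the fixture's -x; it sinks 28 mm and tilts by the pedal angle at the stop. Its frame turns with the pedal.
- gauge: Blue block 56 x 56 x 56 mm with a black round knob, 30 mm diameter and 28 mm tall, on its top (84 mm in all), 0.3 kg. Origin: centre of its underside, z up through the knob. At the start it stands in the pocket.
- tray: Dark wooden open tray 130 x 130 mm, 20 mm tall, walls 6 mm, floor 6 mm thick, fixed to the bench. Origin: centre of its underside.
- foot_body: Green square foot body 56 x 56 x 38 mm with dark plates on its sides and a dark round on its flat top, 0.25 kg. Origin: centre of its underside; z up, x and y square to its sides.
- spacer1: Red square spacer 56 x 56 x 10 mm with a dark spot in the middle, lying flat, 0.06 kg. Origin: centre of its underside; z up, x and y square to its sides. Two to four spacers are set out; an absent one has no pose.
- spacer2: Red square spacer 56 x 56 x 10 mm with a dark spot in the middle, lying flat, 0.06 kg. Origin: centre of its underside; z up, x and y square to its sides. Two to four spacers are set out; an absent one has no pose.
- spacer3: Red square spacer 56 x 56 x 10 mm with a dark spot in the middle, lying flat, 0.06 kg. Origin: centre of its underside; z up, x and y square to its sides. Two to four spacers are set out; an absent one has no pose.
- spacer4: Red square spacer 56 x 56 x 10 mm with a dark spot in the middle, lying flat, 0.06 kg. Origin: centre of its underside; z up, x and y square to its sides. Two to four spacers are set out; an absent one has no pose.
- disc: Round polished steel disc, 56 mm diameter, 12 mm thick, with a dark spot in the middle, lying flat, 0.15 kg. Origin: centre of its underside; z up.
- oil_bottle: Bystander: white bottle 60 mm diameter, 150 mm tall, upright beyond the fixture. Origin: underside.
- grease_jar: Bystander: amber jar 70 mm diameter, 60 mm tall, beyond the fixture. Origin: underside.
- tape: Bystander: orange tape roll 100 mm outside, 25 mm tall, lying flat. Origin: underside.
- spanner: Bystander: spanner lying flat on the robot's left. Origin: about its middle.
- brush: Bystander: brush lying flat on the left. Origin: about its middle.
- carton: Bystander: small closed cardboard carton 90 x 60 x 50 mm on the far left. Origin: underside.
- driver: Bystander: screwdriver lying on the robot's right. Origin: about its middle.
There are look-alikes about, which are no part of the job. Leave any pink or purple look-alike of the spacer3 alone.

How it is judged (in metres and radians):
On the way, in this order (a step that is already met when the one before it is completed fails the run):
1. the gauge stands upright in its tray (x of gauge in the frame of tray between -0.036 and 0.036 m and y of gauge in the frame of tray between -0.036 and 0.036 m and height (world z) of gauge below 0.012 m and angle between gauge's own z axis and vertical below 0.1 rad), for 0.2 s.
2. the foot body sits flat and square on the pocket floor (horizontal distance between foot_body and pocket below 0.008 m and angle between foot_body's own z axis and vertical below 0.08 rad and z of foot_body in the frame of pocket between -0.003 and 0.003 m and (angle between the x axis of foot_body and the x axis of fixture, either way round below 0.2 rad or angle between the x axis of foot_body and the y axis of fixture, either way round below 0.2 rad)), for 0.2 s.
3. all spacers present lie flat and square on the body in the pocket (all of step 2 and horizontal distance between each of spacer1, spacer2, spacer3, spacer4 and pocket below 0.008 m and angle between each of spacer1, spacer2, spacer3, spacer4's own z axis and vertical below 0.08 rad and z of spacer1 in the frame of pocket between 0.035 and 0.071 m and (angle between the x axis of spacer1 and the x axis of fixture, either way round below 0.2 rad or angle between the x axis of spacer1 and the y axis of fixture, either way round below 0.2 rad) and z of spacer2 in the frame of pocket between 0.035 and 0.071 m and (angle between the x axis of spacer2 and the x axis of fixture, either way round below 0.2 rad or angle between the x axis of spacer2 and the y axis of fixture, either way round below 0.2 rad) and z of spacer3 in the frame of pocket between 0.035 and 0.071 m and (angle between the x axis of spacer3 and the x axis of fixture, either way round below 0.2 rad or angle between the x axis of spacer3 and the y axis of fixture, either way round below 0.2 rad) and z of spacer4 in the frame of pocket between 0.035 and 0.071 m and (angle between the x axis of spacer4 and the x axis of fixture, either way round below 0.2 rad or angle between the x axis of spacer4 and the y axis of fixture, either way round below 0.2 rad)), for 0.2 s.
4. the disc lies flat on top of the spacers (all of step 3 and horizontal distance between disc and pocket below 0.008 m and angle between disc's own z axis and vertical below 0.08 rad and z of disc in the frame of pocket between 0.055 and 0.081 m and z of disc in the frame of spacer1 above 0.007 m and z of disc in the frame of spacer2 above 0.007 m and z of disc in the frame of spacer3 above 0.007 m and z of disc in the frame of spacer4 above 0.007 m), for 0.2 s.
5. the pedal is held down at its stop with the stack complete (all of step 4 and value of joint pedal above 0.25 rad), for 0.4 s.
At the end, for the whole second after the job is handed in: Gauge upright in its tray; body on the pocket floor, all present spacers on it, disc on top: each within 8 mm of the pocket centre, tilted under 0.08 rad, square parts within 0.2 rad of the fixture axes (any quarter turn), at rest; pedal up (below 0.03 rad) (all of step 1 and all of step 4 and linear speed of each of gauge, foot_body, disc, spacer1, spacer2, spacer3, spacer4 below 0.02 m/s and value of joint pedal below 0.03 rad); the robot touches nothing.
It fails at once if a bystander (bottle, jar, tape, spanner, brush, carton or screwdriver) is moved more than 3 cm (distance of any of oil_bottle, grease_jar, tape, spanner, brush, carton, driver from where it was at the start of the episode above 0.03 m).
Of spacer1, spacer2, spacer3, spacer4 only 2 to 4 are there at a start; the rules pass over those that are not, and their reading is None.
At some moment in a run one of foot_body, disc, spacer1, spacer2, spacer3, spacer4 may be knocked a few centimetres aside while the robot is not near it.
It also fails if it takes over 210 s, if anything falls off the work surface, if the arm or the gripper's body presses on something with over 40 N, if the wrist force passes 120 N, or if a joint passes its speed limit or range.

## Robot

A 7-joint arm with a two-finger parallel gripper is mounted at the origin on the work surface. World frame = base frame: x ahead of the robot, y to its left, z up, the work surface at z = 0. Lengths are in mm, angles in rad, forces in N, time in s.
With the tool pointing down it reaches from about 400 to 850 mm from the base axis. Payload 4.5 kg.
Tool frame: the origin (TCP) lies midway between the tips of the shut fingers; the grasp point (between the pads) lies 19 mm behind it; z points along the fingers, x is the direction in which the jaws open and shut, and the axes are right-handed (so a half turn about z gives the same grasp; the last joint's range is limited). The gripper opens to 88 mm and grips with 3 to 60 N. Pads are 18 mm wide; open, the fingers measure 123 mm over their backs; the gripper's body (75 mm by 187 mm) begins 45 mm behind the grasp point.
Start: joints at [-1.269, 0.689, -0.195, 1.565, 0.157, 0.902, -0.215], TCP at [165.361, 602.751, 238.743] pointing down, gripper open.
Joint ranges: [-3.01, 3.01], [-0.46, 2.08], [-1.47, 1.51], [0.13, 2.56], [-1, 4.14], [0.04, 2.09], [-2.66, 2.66]. Speed limits (rad/s): [2.57, 2.57, 3.14, 3.14, 3.14, 3.14, 3.14].

## Interface

Orientations are given as a unit quaternion [w, x, y, z].
In Python, from workcell import robot gives the robot as it stands.
- The arm moves only by the tool jog_arm, never from a script. Its argument "steps" is one flat list of numbers, 6 for each row, row after row: the shift along the tool's x, y, z in mm, then the turn, a rotation vector about the tool's x, y, z in degrees. In form: [x, y, z, rx, ry, rz, x, y, z, rx, ry, rz, ...]. A call has exactly 5 rows; each row shifts and turns the commanded pose from where the row before left it, along the tool's axes as they then stand; what a row does not reach is not made up. A row lasts 1/8 s, in which the tool goes at most 62.5 mm and 10.7 degrees, less where a joint would pass 70% of its speed; a pose out of reach is approached as far as the arm can. A call with a gripper value outside its range is refused whole. "gripper" is the finger opening in mm, from 0 to 88.1, set as the call begins (left out, the last holds). The fingers move at their own pace and stop on an object; the grip force is fixed at half the most. Time passes only in rows, so rows that do not move let the fingers close, or fill a call up. It gives the time, the measured TCP pose, the force and the opening at its end, in the units of the state.
- robot.read_state(): the state, without advancing time (a new reading comes with each control period).
- robot.get_image(name): name is "scene" or "top" or "wrist"; returns (picture, depth): 480x640x3 uint8, blue, green, red; 480x640 float32, mm along the optical axis (not along the pixel's ray), 0 where there is no reading.
- robot.camera_model(name): a dict with "mtx" (3x3 intrinsics, pixels), "position" and "rotation" of the camera in the world. Camera axes: x right, y down, z forward; pixel columns grow to the right and rows downward; lengths in mm; the calibration is good to about 2 mm. A picture is of the moment at which its call begins: read the wrist's pose just before it. camera_model takes no time and is no camera call; for the wrist camera it gives the pose at the moment of the call.
- robot.sign_off(): hands the job in, once; it reports no verdict.
The state is a dict: "t": time; "joints": joint angles; "qd": joint speeds; "joint_efforts": joint torques, N m; "ee_pos": TCP position; "ee_rot": TCP orientation; "contact_force": force on the tool from outside, world axes, zero at the start; "wrist_torque": the same for the moment, N m; "finger_gap": opening from 0.0 (shut) to 1.0 (fully open).
Only numpy, scipy, OpenCV 4.12 (cv2) and the standard library are available. Lean on these libraries where they do the work, as an engineer would, in place of code of your own. Each camera call takes 0.05 s, during which the arm holds its last target.

## Working session

There is one attempt and no reset: what is moved stays moved. The work goes in short steps, Python scripts to look and compute and a tool call to move; the robot and the scene stay as the last step left them, time stands still between calls to the robot, and variables do not carry over. Pictures are saved under pics/ and viewed, and the job is handed in when it is done.

Besides the shell and the picture viewer there is one more tool, called after "Request:" as name(argument=value, ...) on one line, values as JSON. jog_arm: Moves the arm, as the interface text tells. Its arguments: {"type":"object","properties":{"steps":{"type":"array","items":{"type":"number"}},"gripper":{"type":"number"}},"required":["steps"]}

```bash
ls; mkdir -p pics; cat > h.py <<'E'
import numpy as np, cv2
from workcell import robot
from scipy.spatial.transform import Rotation as R
np.set_printoptions(precision=2,suppress=True)
E
python3 - <<'E'
from h import *
print(robot.read_state())
for n in ("scene","top","wrist"):
    m=robot.camera_model(n); print(n,m)
    im,d=robot.get_image(n); cv2.imwrite(f"pics/{n}0.png",im); np.save(f"pics/{n}0.npy",d)
E
```

```text
pics
{'t': 0.0, 'joints': array([-1.27,  0.69, -0.19,  1.57,  0.16,  0.9 , -0.22]), 'qd': array([ 0., -0., -0., -0., -0., -0., -0.]), 'joint_efforts': array([ -0.  , -52.76,  -1.27, -15.34,  -0.05,   0.01,   0.  ]), 'ee_pos': array([165.24, 602.09, 237.9 ]), 'ee_rot': array([ 0.  ,  0.8 ,  0.61, -0.  ]), 'contact_force': array([ 0.43, -0.93, -0.37]), 'wrist_torque': array([-0.03, -0.02, -0.01]), 'finger_gap': 0.9984432543184025}
scene {'mtx': array([[490.85,   0.  , 321.03],
       [  0.  , 490.85, 231.64],
       [  0.  ,   0.  ,   1.  ]]), 'position': array([1055.51,  348.13, 1075.68]), 'rotation': array([-0.13,  0.45,  0.85, -0.25])}
top {'mtx': array([[604.54,   0.  , 312.75],
       [  0.  , 604.54, 248.32],
       [  0.  ,   0.  ,   1.  ]]), 'position': array([ 274.64,  -29.69, 1552.44]), 'rotation': array([ 0.07, -0.7 ,  0.71, -0.06])}
wrist {'mtx': array([[380.85,   0.  , 317.89],
       [  0.  , 380.85, 243.62],
       [  0.  ,   0.  ,   1.  ]]), 'position': array([ 93.03, 623.  , 383.28]), 'rotation': array([0.12, 0.79, 0.6 , 0.09])}
```

View pics/scene0.png

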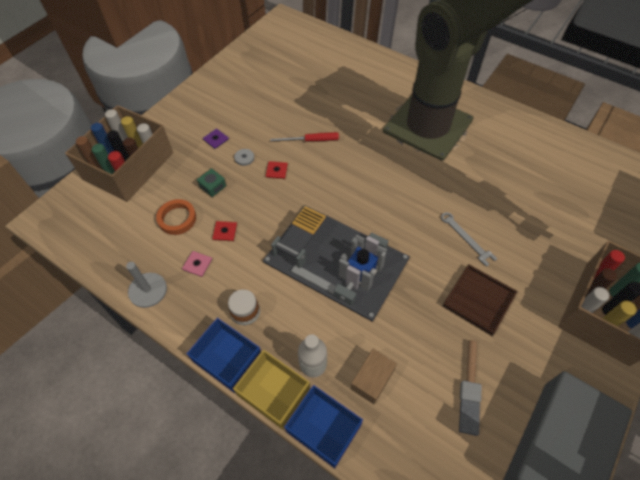

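View pics/top0.png

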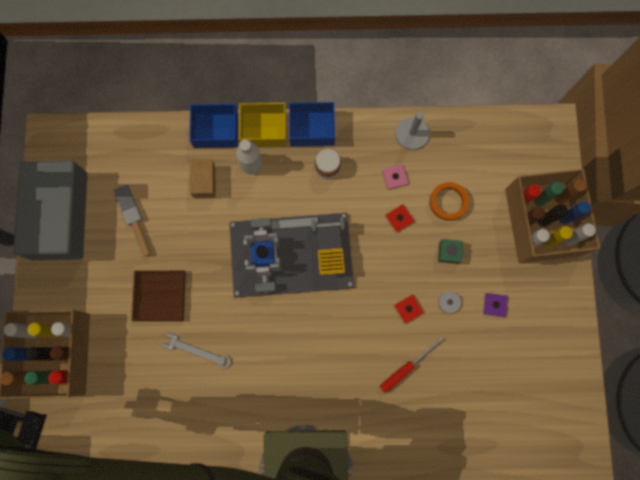

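View pics/wrist0.png

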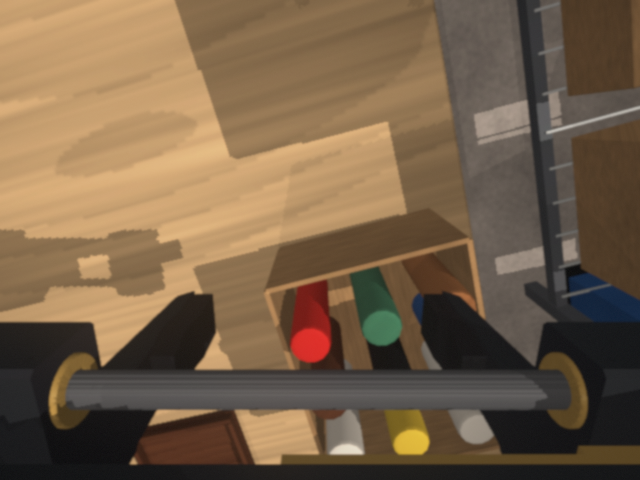

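```bash
cat >> h.py <<'E'
def rot(q): return R.from_quat(q,scalar_first=True)
def ray(m,uv,z):
    uv=np.atleast_2d(np.asarray(uv,float))
    p=np.c_[uv,np.ones(len(uv))]@np.linalg.inv(m['mtx']).T
    d=rot(m['rotation']).apply(p); o=np.asarray(m['position'])
    return o+d*((z-o[2])/d[:,2])[:,None]
def proj(m,P):
    P=np.atleast_2d(np.asarray(P,float))
    c=rot(m['rotation']).inv().apply(P-m['position'])
    c=c@m['mtx'].T
    return c[:,:2]/c[:,2:]
def hsvmask(im,lo,hi):
    h=cv2.cvtColor(im,cv2.COLOR_BGR2HSV)
    if lo[0]>hi[0]:
        return cv2.inRange(h,(0,lo[1],lo[2]),hi)|cv2.inRange(h,lo,(179,hi[1],hi[2]))
    return cv2.inRange(h,lo,hi)
def blobs(mask,amin,amax=1e9,close=0):
    if close: mask=cv2.morphologyEx(mask,cv2.MORPH_CLOSE,np.ones((close,close)))
    cs,_=cv2.findContours(mask,cv2.RETR_EXTERNAL,cv2.CHAIN_APPROX_NONE)
    return [c for c in cs if amin<cv2.contourArea(c)<amax]
def rect(m,c,z):
    P=ray(m,c[:,0,:],z)[:,:2].astype(np.float32)
    (cx,cy),(w,h),a=cv2.minAreaRect(P)
    return cx,cy,w,h,a
def q():
    s=robot.read_state(); r=rot(s['ee_rot'])
    x=r.as_matrix()[:,0]; z=r.as_matrix()[:,2]
    return s,r,np.degrees(np.arctan2(x[1],x[0])),z
def rel(target,yaw=None):
    """tool-frame shift to world target TCP; yaw of tool x in world (mod 180)"""
    s,r,y,z=q()
    d=r.inv().apply(np.asarray(target)-s['ee_pos'])
    print('t %.2f'%s['t'],'tcp',s['ee_pos'],'yaw %.1f'%y,'z',z,'F',s['contact_force'],'gap %.1f'%(s['finger_gap']*88.1))
    print('tool shift',d)
    if yaw is not None:
        dy=(yaw-y+90)%180-90
        print('tool rz',-dy,'alt',-dy+180 if -dy<0 else -dy-180)
        tr=R.from_matrix(np.c_[[np.cos(np.radians(yaw)),np.sin(np.radians(yaw)),0],[np.sin(np.radians(yaw)),-np.cos(np.radians(yaw)),0],[0,0,-1]])
        e=(r.inv()*tr).as_rotvec(degrees=True); e2=(r.inv()*tr*R.from_euler('z',180,degrees=True)).as_rotvec(degrees=True)
        print('rotvec',e,e2,'joint7',s['joints'][6])
E
python3 - <<'E'
from h import *
m=robot.camera_model('top'); im=cv2.imread('pics/top0.png'); h=cv2.cvtColor(im,cv2.COLOR_BGR2HSV)
for n,p in dict(red1=(395,213),red2=(403,314),green=(443,246),disc=(443,303),gauge=(252,254),tray=(150,290),yel=(325,268),plate=(290,270),pink=(390,180)).items(): print(n,h[p[1],p[0]])
def show(n,mask,z,a=150,cl=0):
    for c in blobs(mask,a,4e4,cl):
        x,y,w,hh=cv2.boundingRect(c); print(n,(x+w//2,y+hh//2),np.array(rect(m,c,z)))
show('red',hsvmask(im,(175,150,80),(5,255,255)),10,cl=7)
show('green',hsvmask(im,(60,60,20),(90,255,255)),38,cl=5)
show('blue',hsvmask(im,(105,120,40),(125,255,255)),68,cl=5)
show('tray',hsvmask(im,(3,60,10),(15,255,85)),20,600)
show('yel',hsvmask(im,(15,150,120),(28,255,255)),65,cl=5)
E
```

```text
red1 [  4 235 153]
red2 [  4 238 154]
green [62 91 87]
disc [ 18  24 128]
gauge [110 171 115]
tray [ 14 180  68]
yel [ 22 255 136]
plate [17 36 50]
pink [174 106 163]
red (397, 377) [ 231.12 -230.85   21.49   98.95   37.68]
red (409, 309) [ 398.98 -266.6    51.69   52.94   28.57]
red (400, 218) [ 636.61 -253.51   52.67   52.49   30.73]
red (532, 193) [ 699.15 -603.97   31.32   50.33   35.37]
green (36, 378) [244.52 661.24  52.73  26.45  89.  ]
green (451, 251) [ 541.84 -375.89   51.43   49.81   82.79]
blue (15, 354) [303.05 702.04  56.79  26.3   88.98]
blue (262, 253) [538.85 101.75  59.39  55.52   3.78]
blue (580, 210) [ 634.93 -696.55   27.99   58.43   22.74]
blue (213, 125) [879.8  228.07 116.54 120.3    0.31]
blue (312, 123) [879.87 -28.01 115.99 114.99   0.27]
tray (64, 364) [278.83 602.65 128.77 112.15  84.1 ]
tray (159, 296) [443.54 368.77 131.59 125.05  88.96]
tray (562, 203) [ 653.26 -680.31  118.64  203.06   37.24]
tray (320, 26) [1185.96  -54.53   54.04 1772.33    0.04]
yel (331, 261) [516.56 -69.81  61.71  61.41   4.1 ]
yel (449, 200) [ 669.48 -370.52   91.36  101.84   17.75]
yel (262, 122) [888.05 100.99 121.35  96.45  88.86]
```

```bash
python3 - <<'E'
import cv2
im=cv2.imread('pics/top0.png')
cv2.imwrite('pics/topc.png',cv2.resize(im[200:330,120:370],None,fx=3.2,fy=3.2,interpolation=cv2.INTER_CUBIC))
cv2.imwrite('pics/topd.png',cv2.resize(im[160:330,370:530],None,fx=3.5,fy=3.5,interpolation=cv2.INTER_CUBIC))
E
```

```text
(no output)
```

View pics/topc.png

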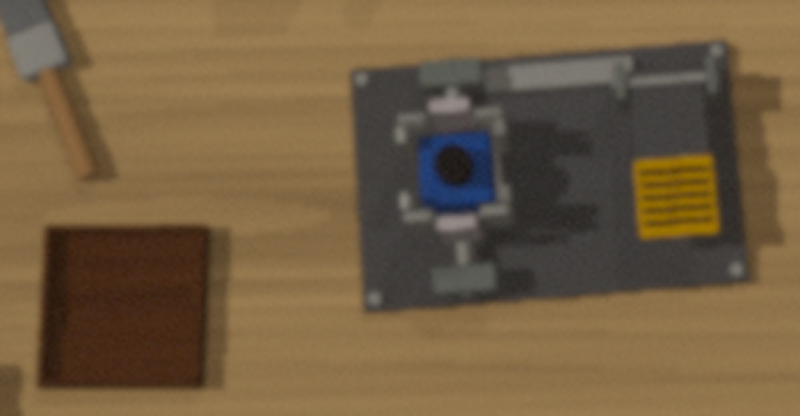

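View pics/topd.png

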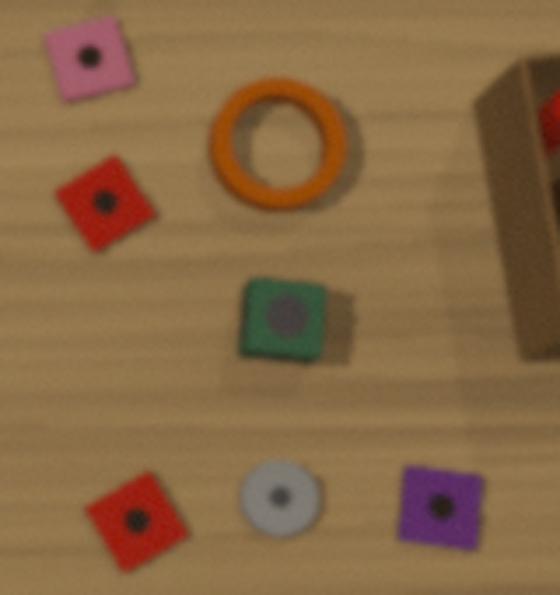

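```bash
python3 - <<'E'
from h import *
m=robot.camera_model('top'); im=cv2.imread('pics/top0.png')
C=np.array([(350,70),(728,42),(748,280),(366,310)])/3.2+[120,200]
P=ray(m,C,12)[:,:2]; print(P)
a=(P[0]+P[3])/2; b=(P[1]+P[2])/2; d=a-b; print(np.linalg.norm(d),np.degrees(np.arctan2(-d[0],d[1])))
u=d/np.linalg.norm(d); o=(P.mean(0))+u*70; print('origin',o)
e=np.array([u[1],-u[0]]); print('tread',o-40*e-170*u)
rel([o[0],o[1],250],94)
E
```

```text
[[ 633.65  191.26]
 [ 651.24 -118.08]
 [ 455.31 -128.57]
 [ 436.86  177.03]]
308.00162093719274 3.3535426880664096
origin [540.17 100.29]
tread [510.19 -71.76]
t 0.15 tcp [165.27 602.27 238.09] yaw 74.7 z [-0. -0. -1.] F [-0.4  -0.5  -0.81] gap 88.5
tool shift [-384.96  494.33  -11.34]
tool rz -19.33725580684471 alt 160.66274419315528
rotvec [ -0.01   0.08 -19.34] [  0.11   0.01 160.66] joint7 -0.21508845300985907
```

Request:
jog_arm(steps=[-35,45,-2,0,0,0,-35,45,-2,0,0,0,-35,45,-2,0,0,0,-35,45,-2,0,0,0,-35,45,-2,0,0,0])

```text
t: 0.78
ee_pos: [337.0, 372.8, 248.7]
ee_rot: [0.0, 0.795, 0.606, 0.0]
contact_force: [0.4, 0.3, -0.1]
finger_gap: 0.999
```

Request:
jog_arm(steps=[-35,45,0,0,0,0,-35,45,0,0,0,0,-35,45,0,0,0,0,-35,45,0,0,0,0,-35,44,0,0,0,0])

```text
t: 1.4
ee_pos: [506.7, 144.8, 248.6]
ee_rot: [-0.0, 0.795, 0.606, 0.0]
contact_force: [0.2, -0.4, -0.9]
finger_gap: 0.998
```

Request:
jog_arm(steps=[-34,45,0,0,0,0,0,0,0,0,0,-10,0,0,0,0,0,-9,0,0,0,0,0,0,0,0,0,0,0,0])

```text
t: 2.02
ee_pos: [540.0, 101.8, 248.6]
ee_rot: [-0.0, 0.685, 0.728, -0.0]
contact_force: [-0.4, -0.3, 0.6]
finger_gap: 0.997
```

```bash
python3 - <<'E'
from h import *
rel([540,100,250],93.6)
m=robot.camera_model('wrist'); im,d=robot.get_image('wrist'); cv2.imwrite("pics/w1.png",im); np.save("pics/w1.npy",d); print(m)
E
```

```text
t 2.02 tcp [540.01 101.78 248.61] yaw 93.5 z [-0.  0. -1.] F [-0.36 -0.32  0.56] gap 87.8
tool shift [-1.77 -0.12 -1.39]
tool rz -0.08101913011236661 alt 179.91898086988763
rotvec [-0.02 -0.   -0.08] [ -0.     0.02 179.92] joint7 1.0927358940770011
{'mtx': array([[380.85,   0.  , 317.89],
       [  0.  , 380.85, 243.62],
       [  0.  ,   0.  ,   1.  ]]), 'position': array([465.2 ,  97.71, 393.91]), 'rotation': array([0.1 , 0.68, 0.72, 0.11])}
```

View pics/w1.png

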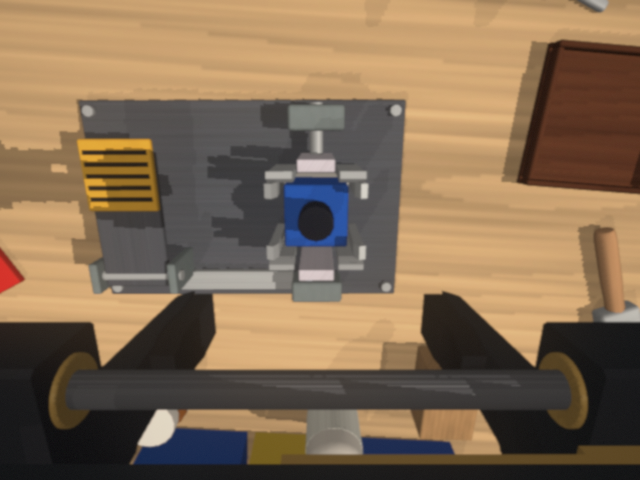

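```bash
python3 - <<'E'
from h import *
m={'mtx':np.array([[380.85,0,317.89],[0,380.85,243.62],[0,0,1]]),'position':robot.camera_model('wrist')['position'],'rotation':robot.camera_model('wrist')['rotation']}
im=cv2.imread('pics/w1.png')
def fx(C):
    P=ray(m,C,12)[:,:2]; print(P)
    ex=(P[2]-P[1]); print('edge',np.linalg.norm(ex),np.degrees(np.arctan2(ex[1],ex[0])))
    ey=(P[1]-P[0]); print('edge',np.linalg.norm(ey),np.degrees(np.arctan2(-ey[0],ey[1])))
    return P
P=fx([(79,100),(405,100),(395,293)])
a=(P[1]+P[2])/2; u=np.array([-np.sin(np.radians(3.6)),np.cos(np.radians(3.6))]); print('o plate',a-85*u)
Q=ray(m,[(265,172),(368,172),(366,268),(268,268)],92); print(Q,Q.mean(0))
J=ray(m,[(316,154),(316,279)],92);print('jaws',J,J.mean(0))
c=max(blobs(hsvmask(im,(105,120,40),(125,255,255))[:300],300,close=15),key=lambda c:-abs(c[:,0].mean()-250)); print('blue',rect(m,c,68),cv2.boundingRect(c))
for c in blobs(hsvmask(im,(15,150,80),(28,255,255))[:300],300,close=11): print('tread',rect(m,c,65))
c=max(blobs(hsvmask(im,(0,0,0),(179,255,30))[190:245,290:345],100),key=cv2.contourArea)+[290,190]; print('knob',rect(m,c,96))
cv2.imwrite('pics/w1c.png',cv2.resize(im[80:310,60:420],None,fx=2.2,fy=2.2))
E
```

```text
[[ 454.91 -128.14]
 [ 435.97  177.85]
 [ 633.09  192.38]]
edge 197.64895526233167 4.214292997319951
edge 306.5797510404241 3.5408750967956557
o plate [539.87 100.29]
[[501.49  58.33  92.  ]
 [496.49 138.94  92.  ]
 [576.55 145.3   92.  ]
 [581.68  62.57  92.  ]] [539.05 101.28  92.  ]
jaws [[485.27  97.41  92.  ]
 [589.16 103.69  92.  ]] [537.22 100.55  92.  ]
blue (536.7581176757812, 99.90618133544922, 60.620445251464844, 55.3078727722168, 4.4797892570495605) (284, 178, 64, 69)
tread (515.4055786132812, -70.13536071777344, 60.259521484375, 62.812339782714844, 3.546891689300537)Traceback (most recent call last):
  File "<stdin>", line 15, in <module>
ValueError: max() iterable argument is empty
```

Request:
jog_arm(steps=[-1.4,-1.3,40,0,0,0,0,0,50,0,0,0,0,0,50,0,0,0,0,0,40,0,0,0,0,0,26,0,0,0], gripper=88)

```text
t: 2.7
ee_pos: [538.3, 100.4, 40.8]
ee_rot: [-0.0, 0.684, 0.729, -0.001]
contact_force: [-0.5, -0.1, 0.7]
finger_gap: 1.001
```

Request:
jog_arm(steps=[0,0,0,0,0,0,0,0,0,0,0,0,0,0,0,0,0,0,0,0,0,0,0,0,0,0,0,0,0,0], gripper=45)

```text
t: 3.32
ee_pos: [539.8, 100.3, 44.0]
ee_rot: [0.001, 0.684, 0.729, 0.001]
contact_force: [-0.9, -0.8, 6.8]
finger_gap: 0.633
```

Request:
jog_arm(steps=[0,0,-10,0,0,0,0,0,-20,0,0,0,0,0,-40,0,0,0,0,0,-50,0,0,0,0,0,-40,0,0,0], gripper=40)

```text
t: 3.95
ee_pos: [538.6, 100.1, 204.8]
ee_rot: [0.0, 0.684, 0.729, 0.0]
contact_force: [0.8, 0.3, -3.3]
finger_gap: 0.632
```

```bash
python3 - <<'E'
from h import *
rel([443.5,368.8,180],93.6)
m=robot.camera_model('wrist'); im,d=robot.get_image('wrist'); cv2.imwrite("pics/w2.png",im)
E
```

```text
t 3.95 tcp [538.61 100.11 204.83] yaw 93.7 z [ 0.  0. -1.] F [ 0.78  0.3  -3.35] gap 55.6
tool shift [274.21 -77.77  24.86]
tool rz 0.059525677103906105 alt -179.94047432289608
rotvec [ 0.02 -0.01  0.06] [   0.02    0.03 -179.94] joint7 1.053848115369095
```

View pics/w2.png

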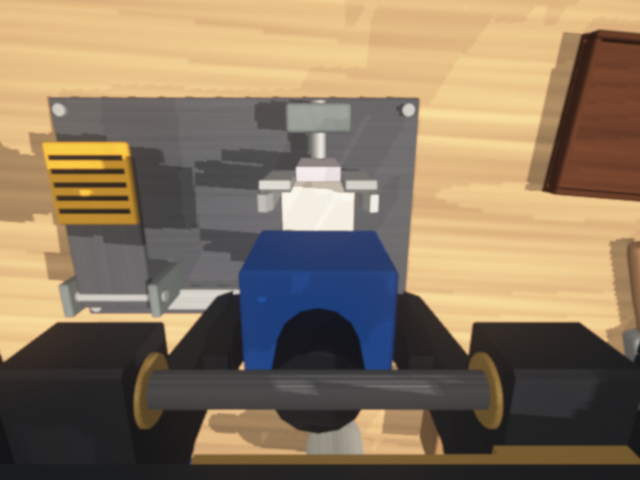

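Request:
jog_arm(steps=[50,-14,0,0,0,0,56,-16,0,0,0,0,56,-16,0,0,0,0,56,-16,0,0,0,0,56,-16,0,0,0,0])

```text
t: 4.62
ee_pos: [442.5, 369.8, 202.7]
ee_rot: [0.0, 0.684, 0.729, -0.0]
contact_force: [1.0, 0.1, -3.3]
finger_gap: 0.634
```

Request:
jog_arm(steps=[0,0,40,0,0,0,0,0,50,0,0,0,0,0,45,0,0,0,0,0,20,0,0,0,0,0,6,0,0,0])

```text
t: 5.25
ee_pos: [442.7, 367.9, 40.4]
ee_rot: [-0.0, 0.684, 0.729, -0.002]
contact_force: [0.7, -0.0, -2.7]
finger_gap: 0.631
```

Request:
jog_arm(steps=[0,0,1,0,0,0,0,0,1,0,0,0,0,0,1,0,0,0,0,0,0,0,0,0,0,0,0,0,0,0])

```text
t: 5.88
ee_pos: [443.7, 368.8, 39.0]
ee_rot: [-0.0, 0.684, 0.729, 0.0]
contact_force: [0.6, -0.4, -2.2]
finger_gap: 0.63
```

Request:
jog_arm(steps=[0,0,1,0,0,0,0,0,1,0,0,0,0,0,1,0,0,0,0,0,1,0,0,0,0,0,0,0,0,0])

```text
t: 6.5
ee_pos: [443.7, 368.9, 37.9]
ee_rot: [0.0, 0.684, 0.729, 0.001]
contact_force: [-5.8, -4.1, 26.3]
finger_gap: 0.632
```

Request:
jog_arm(steps=[0,0,-2,0,0,0,0,0,-1,0,0,0,0,0,0,0,0,0,0,0,0,0,0,0,0,0,0,0,0,0])

```text
t: 7.12
ee_pos: [443.7, 368.9, 38.0]
ee_rot: [0.0, 0.684, 0.729, 0.0]
contact_force: [-0.6, -1.4, 5.2]
finger_gap: 0.631
```

Request:
jog_arm(steps=[0,0,0,0,0,0,0,0,0,0,0,0,0,0,0,0,0,0,0,0,-30,0,0,0,0,0,-40,0,0,0], gripper=88)

```text
t: 7.75
ee_pos: [443.0, 368.2, 107.5]
ee_rot: [-0.0, 0.684, 0.729, -0.001]
contact_force: [0.1, -0.2, 1.3]
finger_gap: 0.995
```

Request:
jog_arm(steps=[0,0,-50,0,0,0,0,0,-50,0,0,0,0,0,-20,0,0,0,0,0,0,0,0,0,0,0,0,0,0,0])

```text
t: 8.38
ee_pos: [443.1, 368.0, 226.5]
ee_rot: [-0.0, 0.684, 0.729, -0.001]
contact_force: [0.3, -0.6, -0.5]
finger_gap: 1.0
```

```bash
python3 - <<'E'
from h import *
m=robot.camera_model('wrist'); im,d=robot.get_image('wrist'); cv2.imwrite("pics/w3.png",im)
im,d=robot.get_image('top'); cv2.imwrite("pics/t3.png",im)
m=robot.camera_model('top')
for c in blobs(hsvmask(im,(60,60,20),(90,255,255)),150,4e4,5): print(rect(m,c,38))
for c in blobs(hsvmask(im,(175,150,80),(5,255,255)),150,4e4,7): print(rect(m,c,10))
rel([542,-376,150])
E
```

```text
(244.5169219970703, 661.2364501953125, 52.73250198364258, 26.447265625, 88.99813842773438)
(541.9385986328125, -375.67144775390625, 51.549476623535156, 49.94123077392578, 81.78689575195312)
(244.24383544921875, 620.1531372070312, 45.90094757080078, 29.387056350708008, 88.99808502197266)
(230.9434814453125, -230.35635375976562, 21.37956428527832, 97.36308288574219, 38.45671081542969)
(399.1758728027344, -266.230712890625, 51.30459213256836, 53.02325439453125, 27.111379623413086)
(636.67041015625, -253.95616149902344, 51.980918884277344, 51.840667724609375, 31.02667808532715)
(700.046875, -604.1620483398438, 33.19953536987305, 47.372100830078125, 27.899784088134766)
t 8.47 tcp [443.01 368.02 226.18] yaw 93.7 z [-0. -0. -1.] F [ 0.23 -0.57 -0.99] gap 88.3
tool shift [-748.68   51.45   77.46]
```

View pics/w3.png

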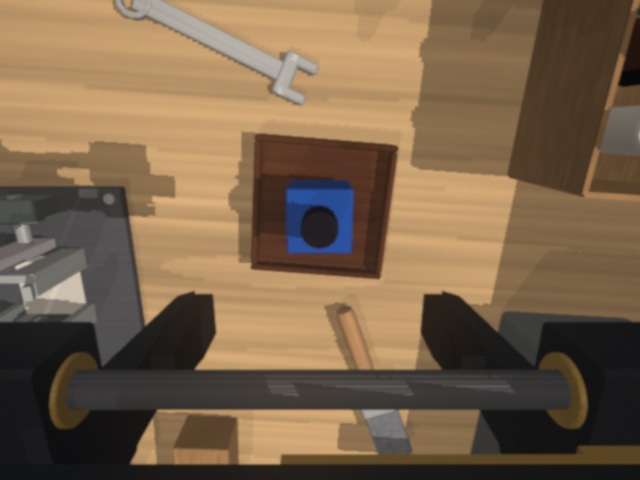

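View pics/t3.png

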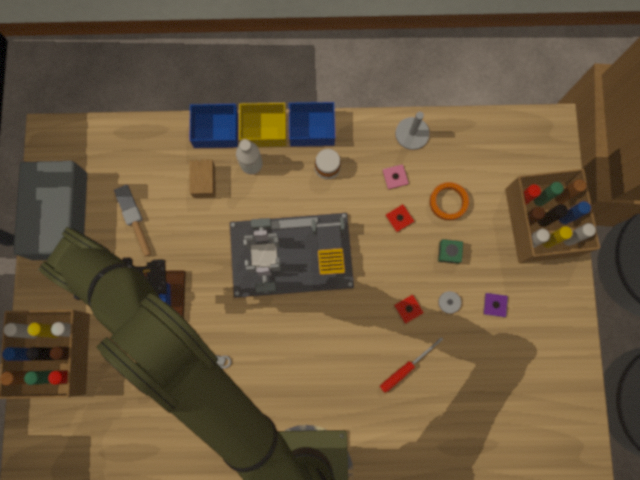

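Request:
jog_arm(steps=[-55,4,0,0,0,0,-58,4,0,0,0,0,-58,4,0,0,0,0,-58,4,0,0,0,0,-58,4,0,0,0,0])

```text
t: 9.1
ee_pos: [481.5, 81.7, 226.8]
ee_rot: [-0.001, 0.684, 0.729, -0.001]
contact_force: [1.0, 0.4, 0.2]
finger_gap: 1.002
```

Request:
jog_arm(steps=[-58,4,0,0,0,0,-58,4,0,0,0,0,-58,4,0,0,0,0,-58,4,0,0,0,0,-58,4,0,0,0,0])

```text
t: 9.72
ee_pos: [520.0, -206.2, 226.6]
ee_rot: [-0.001, 0.684, 0.729, -0.0]
contact_force: [0.1, -0.2, -0.9]
finger_gap: 1.0
```

Request:
jog_arm(steps=[-58,4,0,0,0,0,-58,4,0,0,0,0,-56,4,0,0,0,0,0,0,0,0,0,6,0,0,0,0,0,6])

```text
t: 10.35
ee_pos: [542.5, -376.0, 225.6]
ee_rot: [-0.001, 0.758, 0.652, -0.0]
contact_force: [-0.7, 0.9, 0.1]
finger_gap: 0.995
```

```bash
cat >> h.py <<'E'
def wsnap(fn):
    m=robot.camera_model('wrist'); im,d=robot.get_image('wrist'); cv2.imwrite(f"pics/{fn}.png",im); return m,im
RED=((175,150,80),(6,255,255)); GREEN=((55,60,20),(95,255,255))
E
python3 - <<'E'
from h import *
m,im=wsnap('w4')
rel([542,-376,226],82)
for c in blobs(hsvmask(im,*GREEN)[:320],150,4e4,15): print(rect(m,c,38),cv2.boundingRect(c))
for c in blobs(hsvmask(im,*RED)[:320],150,4e4,15): print(rect(m,c,10),cv2.boundingRect(c))
E
```

```text
t 10.40 tcp [ 542.74 -375.33  225.9 ] yaw 81.3 z [-0.  0. -1.] F [-0.88  0.41 -0.63] gap 88.1
tool shift [-0.78 -0.63 -0.1 ]
tool rz -0.7381554443584122 alt 179.26184455564157
rotvec [-0.13 -0.08 -0.74] [ -0.13   0.21 179.26] joint7 1.714284491785279
(540.4320068359375, -379.6089782714844, 52.474769592285156, 55.646583557128906, 82.40714263916016) (283, 182, 60, 62)
(635.0078735351562, -256.8056640625, 57.632755279541016, 55.051719665527344, 30.332265853881836) (410, 245, 74, 55)
(397.1136779785156, -269.01116943359375, 59.33283996582031, 58.363075256347656, 28.619009017944336) (373, 0, 89, 74)
```

View pics/w4.png

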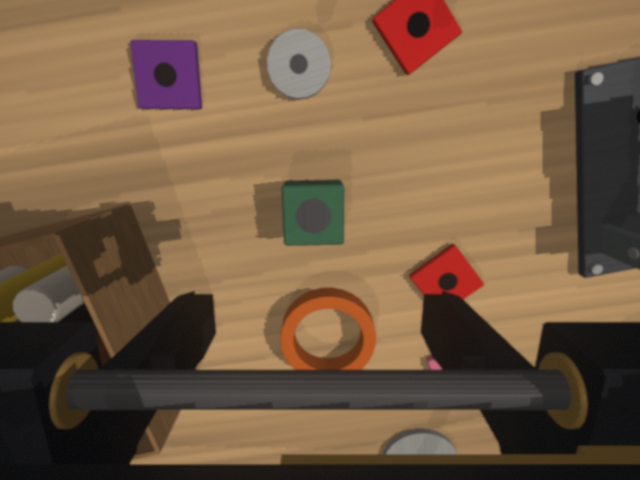

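Request:
jog_arm(steps=[-3.4,-1.4,40,0,0,-0.7,0,0,50,0,0,0,0,0,50,0,0,0,0,0,40,0,0,0,0,0,24,0,0,0], gripper=88)

```text
t: 11.02
ee_pos: [539.7, -377.3, 20.1]
ee_rot: [-0.002, 0.752, 0.659, -0.001]
contact_force: [0.1, -0.6, -0.1]
finger_gap: 0.997
```

Request:
jog_arm(steps=[0,0,0,0,0,0,0,0,0,0,0,0,0,0,0,0,0,0,0,0,0,0,0,0,0,0,0,0,0,0], gripper=40)

```text
t: 11.65
ee_pos: [542.2, -379.3, 25.0]
ee_rot: [0.001, 0.753, 0.658, 0.0]
contact_force: [-1.3, 0.1, 7.1]
finger_gap: 0.63
```

Request:
jog_arm(steps=[0,0,-10,0,0,0,0,0,-20,0,0,0,0,0,-40,0,0,0,0,0,-50,0,0,0,0,0,-40,0,0,0])

```text
t: 12.28
ee_pos: [541.6, -378.5, 186.7]
ee_rot: [0.001, 0.753, 0.659, 0.0]
contact_force: [0.7, -0.7, -3.7]
finger_gap: 0.63
```

```bash
python3 - <<'E'
from h import *
m,im=wsnap('w5')
rel([539.3,100.5,185],93.7)
E
```

```text
t 12.32 tcp [ 544.36 -379.92  192.29] yaw 82.3 z [ 0.01 -0.   -1.  ] F [ 0.79  0.12 -0.  ] gap 55.3
tool shift [475.48 -69.11   4.84]
tool rz -11.360508509230684 alt 168.63949149076933
rotvec [  0.54   0.27 -11.36] [  0.4   -0.8  168.64] joint7 1.7140541005874121
```

View pics/w5.png

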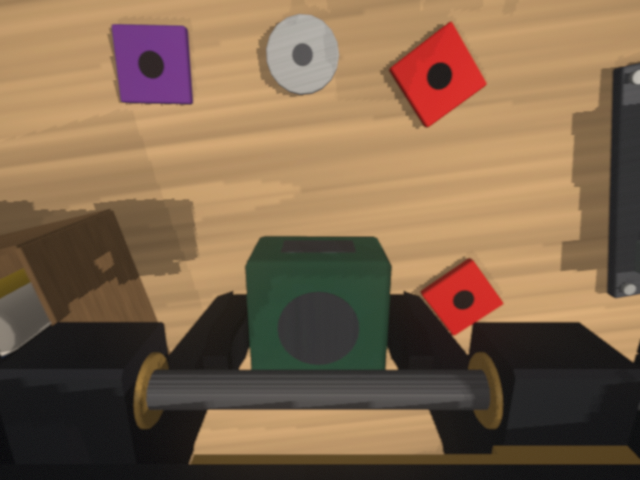

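Request:
jog_arm(steps=[55,-8,0,0,0,0,60,-9,0,0,0,0,60,-9,0,0,0,0,60,-9,0,0,0,0,60,-9,0,0,0,0])

```text
t: 12.95
ee_pos: [536.8, -78.3, 184.4]
ee_rot: [0.0, 0.753, 0.658, 0.0]
contact_force: [0.9, 0.3, -3.8]
finger_gap: 0.634
```

Request:
jog_arm(steps=[60,-9,0,0,0,0,60,-9,0,0,0,0,60,-7,0,0,0,0,0,0,0,0,0,-6,0,0,0,0,0,-5.4])

```text
t: 13.58
ee_pos: [535.8, 102.9, 184.3]
ee_rot: [0.0, 0.681, 0.732, 0.0]
contact_force: [0.1, -1.6, -3.7]
finger_gap: 0.633
```

Request:
jog_arm(steps=[0,0,0,0,0,0,0,0,0,0,0,0,0,0,0,0,0,0,0,0,0,0,0,0,0,0,0,0,0,0])

```text
t: 14.2
ee_pos: [536.2, 101.3, 183.7]
ee_rot: [-0.0, 0.684, 0.73, 0.0]
contact_force: [0.0, -0.4, -3.2]
finger_gap: 0.629
```

```bash
python3 - <<'E'
from h import *
rel([539.3,100.5,140],93.7)
s=robot.read_state()
m,im=wsnap('w6')
g=cv2.cvtColor(im,cv2.COLOR_BGR2HSV)
print('at318,328',ray(m,[(318,328)],s['ee_pos'][2]+13))
E
```

```text
t 14.20 tcp [536.2  101.32 183.71] yaw 93.7 z [-0.  0. -1.] F [ 0.02 -0.38 -3.15] gap 55.4
tool shift [-1.03  3.04 43.71]
tool rz 0.03868995475198744 alt -179.961310045248
rotvec [-0.   -0.01  0.04] [   0.01   -0.   -179.96] joint7 1.0554553438683616
at318,328 [[536.17 101.84 196.71]]
```

View pics/w6.png

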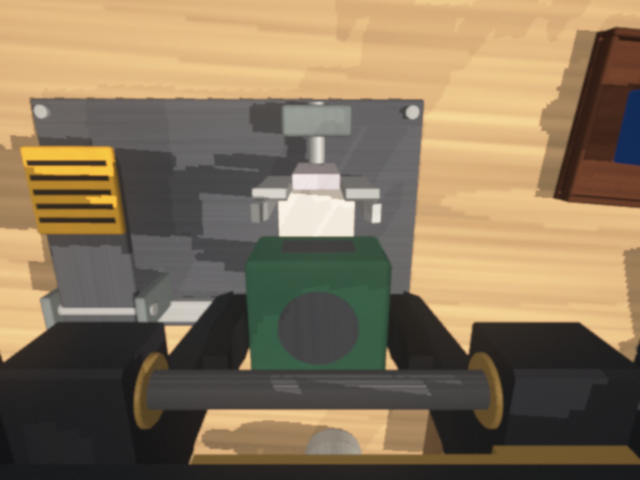

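Request:
jog_arm(steps=[-1,2.8,20,0,0,0,0,0,40,0,0,0,0,0,25,0,0,0,0,0,30,0,0,0,0,0,25,0,0,0])

```text
t: 14.88
ee_pos: [539.2, 100.7, 42.6]
ee_rot: [-0.0, 0.684, 0.73, 0.0]
contact_force: [0.6, -0.5, -2.4]
finger_gap: 0.631
```

Request:
jog_arm(steps=[0,0,1,0,0,0,0,0,1,0,0,0,0,0,1,0,0,0,0,0,0,0,0,0,0,0,0,0,0,0])

```text
t: 15.5
ee_pos: [539.3, 100.6, 41.2]
ee_rot: [0.0, 0.684, 0.73, 0.0]
contact_force: [-0.1, 0.4, -3.4]
finger_gap: 0.631
```

Request:
jog_arm(steps=[0,0,1,0,0,0,0,0,1,0,0,0,0,0,1,0,0,0,0,0,0,0,0,0,0,0,0,0,0,0])

```text
t: 16.12
ee_pos: [539.1, 100.6, 37.7]
ee_rot: [-0.0, 0.684, 0.73, 0.0]
contact_force: [-0.3, 0.1, -2.7]
finger_gap: 0.631
```

Request:
jog_arm(steps=[0,0,1,0,0,0,0,0,1,0,0,0,0,0,0,0,0,0,0,0,0,0,0,0,0,0,0,0,0,0])

```text
t: 16.75
ee_pos: [539.1, 100.6, 36.9]
ee_rot: [0.0, 0.683, 0.73, 0.0]
contact_force: [-2.6, -0.1, 8.8]
finger_gap: 0.632
```

Contact on the floor at the expected height; release, lift, check.

Request:
jog_arm(steps=[0,0,0,0,0,0,0,0,0,0,0,0,0,0,0,0,0,0,0,0,-30,0,0,0,0,0,-50,0,0,0], gripper=88)

```text
t: 17.38
ee_pos: [537.9, 100.3, 115.2]
ee_rot: [-0.001, 0.683, 0.73, -0.002]
contact_force: [0.9, -0.0, 0.0]
finger_gap: 1.0
```

Request:
jog_arm(steps=[0,0,-50,0,0,0,0,0,-50,0,0,0,0,0,-20,0,0,0,0,0,0,0,0,0,0,0,0,0,0,0])

```text
t: 18.0
ee_pos: [538.3, 100.2, 234.5]
ee_rot: [-0.001, 0.684, 0.73, -0.001]
contact_force: [0.3, -0.8, -0.0]
finger_gap: 0.999
```

```bash
python3 - <<'E'
from h import *
m,im=wsnap('w7')
for c in blobs(hsvmask(im,*GREEN)[:320],150,4e4,15): print(rect(m,c,50),cv2.boundingRect(c))
im,d=robot.get_image('top'); cv2.imwrite("pics/t7.png",im)
m=robot.camera_model('top')
for c in blobs(hsvmask(im,*RED),150,4e4,7): print(rect(m,c,10),cv2.boundingRect(c))
rel([399,-268,226],118)
E
```

```text
(537.739501953125, 101.30398559570312, 56.99042892456055, 54.0630989074707, 3.748401403427124) (288, 183, 62, 64)
(243.021240234375, 619.9935913085938, 46.262725830078125, 31.826629638671875, 88.99858856201172) (48, 371, 19, 14)
(231.06365966796875, -230.4664764404297, 22.385860443115234, 99.03819274902344, 38.458927154541016) (381, 362, 33, 30)
(442.943359375, -268.3269348144531, 53.430328369140625, 54.27272033691406, 28.755887985229492) (395, 278, 28, 27)
(636.6759643554688, -253.94573974609375, 53.67928695678711, 53.30257034301758, 31.031034469604492) (387, 205, 27, 26)
(699.7418823242188, -603.0274658203125, 35.39299774169922, 51.147830963134766, 25.493085861206055) (524, 184, 17, 19)
t 18.10 tcp [538.2  100.26 234.23] yaw 93.8 z [-0. -0. -1.] F [-0.21  0.13  0.81] gap 87.7
tool shift [-358.32 -163.07    8.87]
tool rz -24.23291955910406 alt 155.76708044089594
rotvec [ -0.17  -0.01 -24.23] [ -0.01   0.23 155.77] joint7 1.0880686191873294
```

View pics/w7.png

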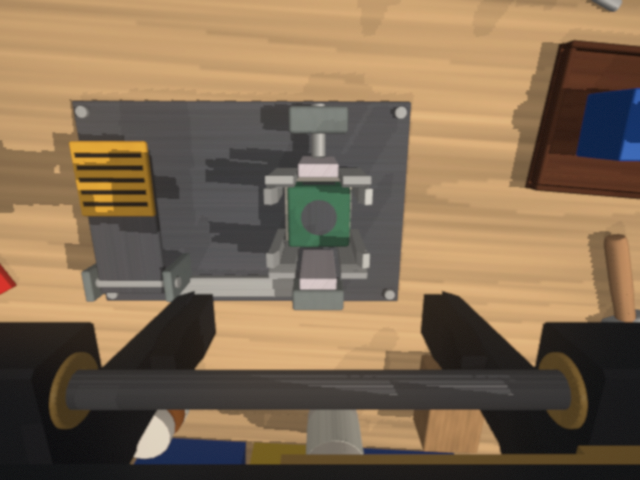

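View pics/t7.png

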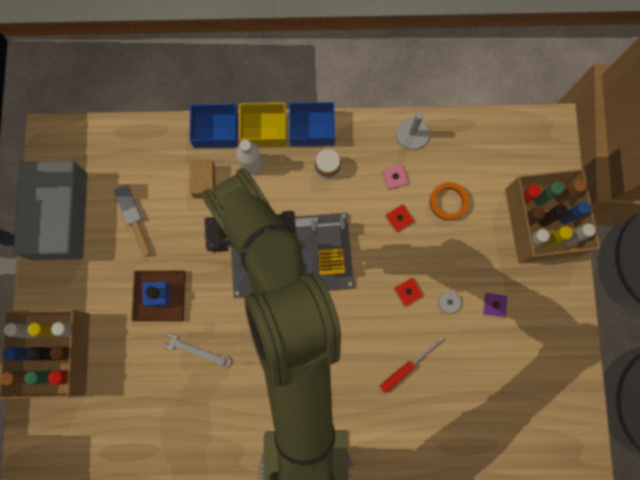

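Request:
jog_arm(steps=[-50,-16,0,0,0,0,-52,-17,0,0,0,0,-52,-17,0,0,0,0,-52,-17,0,0,0,0,-52,-17,0,0,0,0])

```text
t: 18.73
ee_pos: [471.1, -163.9, 234.7]
ee_rot: [-0.001, 0.683, 0.73, -0.0]
contact_force: [1.1, 1.2, 0.2]
finger_gap: 1.001
```

Request:
jog_arm(steps=[-52,-18,4,0,0,0,-52,-18,4,0,0,0,0,0,0,0,0,-9,0,0,0,0,0,-9,0,0,0,0,0,-7])

```text
t: 19.35
ee_pos: [442.4, -268.5, 226.5]
ee_rot: [-0.001, 0.508, 0.862, 0.0]
contact_force: [0.1, -0.2, 0.2]
finger_gap: 0.996
```

Request:
jog_arm(steps=[0,0,10,0,0,0,0,0,10,0,0,0,0,0,0,0,0,0,0,0,0,0,0,0,0,0,0,0,0,0])

```text
t: 19.98
ee_pos: [443.3, -268.5, 207.9]
ee_rot: [0.0, 0.509, 0.861, 0.0]
contact_force: [-0.5, -0.3, -0.2]
finger_gap: 1.0
```

```bash
python3 - <<'E'
from h import *
s=robot.read_state()
m,im=wsnap('w8')
for c in blobs(hsvmask(im,*RED)[:320],150,4e4,15):
    r=rect(m,c,10); print(r,cv2.boundingRect(c))
    if abs(r[1]+269)<12 and abs(r[0]-443)<12: rel([r[0],r[1],3],90+r[4])
E
```

```text
(441.32293701171875, -270.2786865234375, 55.10861587524414, 55.02167510986328, 28.95252227783203) (287, 179, 61, 60)
t 20.02 tcp [ 443.29 -268.55  207.97] yaw 118.8 z [ 0. -0. -1.] F [ 0.89  0.16 -0.36] gap 88.2
tool shift [ -0.47  -2.63 204.97]
tool rz -0.20052636431452697 alt 179.79947363568547
rotvec [ 0.02  0.03 -0.2 ] [  0.05  -0.03 179.8 ] joint7 2.0717287893826914
(235.69528198242188, -223.76173400878906, 19.658008575439453, 101.69661712646484, 28.72014045715332) (430, 0, 130, 29)
```

View pics/w8.png

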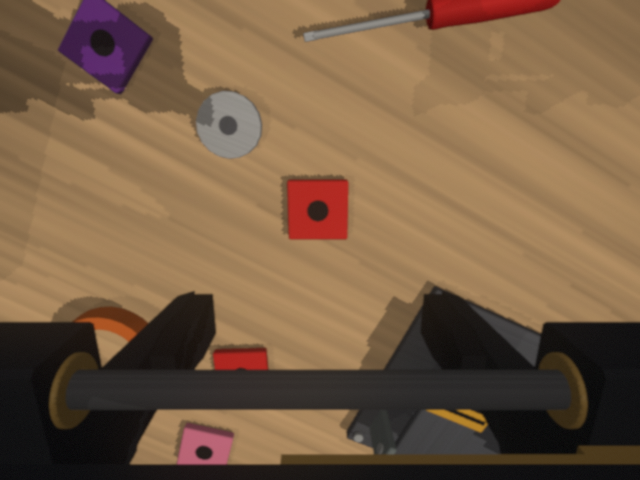

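Request:
jog_arm(steps=[-0.5,-2.6,40,0,0,0,0,0,60,0,0,0,0,0,60,0,0,0,0,0,35,0,0,0,0,0,5,0,0,0])

```text
t: 20.65
ee_pos: [440.2, -269.5, 6.0]
ee_rot: [-0.002, 0.509, 0.861, -0.0]
contact_force: [0.5, 0.1, 0.5]
finger_gap: 0.999
```

Request:
jog_arm(steps=[0,0,0,0,0,0,0,0,0,0,0,0,0,0,2,0,0,0,0,0,1,0,0,0,0,0,0,0,0,0])

```text
t: 21.28
ee_pos: [441.1, -270.3, 4.9]
ee_rot: [0.0, 0.509, 0.861, 0.0]
contact_force: [0.5, -0.7, 0.2]
finger_gap: 1.002
```

Request:
jog_arm(steps=[0,0,2,0,0,0,0,0,0,0,0,0,0,0,0,0,0,0,0,0,0,0,0,0,0,0,0,0,0,0])

```text
t: 21.9
ee_pos: [441.0, -270.2, 2.7]
ee_rot: [-0.0, 0.509, 0.861, 0.0]
contact_force: [0.7, -0.2, -0.7]
finger_gap: 0.998
```

Request:
jog_arm(steps=[0,0,0,0,0,0,0,0,0,0,0,0,0,0,0,0,0,0,0,0,0,0,0,0,0,0,0,0,0,0], gripper=40)

```text
t: 22.52
ee_pos: [441.0, -270.2, 2.7]
ee_rot: [-0.0, 0.509, 0.861, 0.0]
contact_force: [-0.1, -0.3, 0.1]
finger_gap: 0.631
```

Request:
jog_arm(steps=[0,0,-10,0,0,0,0,0,-25,0,0,0,0,0,-50,0,0,0,0,0,-60,0,0,0,0,0,-35,0,0,0])

```text
t: 23.15
ee_pos: [441.4, -270.5, 186.0]
ee_rot: [0.002, 0.509, 0.861, 0.0]
contact_force: [-0.1, -0.4, -0.2]
finger_gap: 0.63
```

Request:
jog_arm(steps=[0,0,0,0,0,9,0,0,0,0,0,9,0,0,0,0,0,7,0,0,0,0,0,0,0,0,0,0,0,0])

```text
t: 23.78
ee_pos: [440.8, -270.2, 182.9]
ee_rot: [-0.0, 0.683, 0.731, 0.0]
contact_force: [0.1, -0.2, -0.5]
finger_gap: 0.628
```

```bash
python3 - <<'E'
from h import *
rel([539.1,100.6,185],93.7)
s=robot.read_state()
m,im=wsnap('w9')
for c in blobs(hsvmask(im,*RED),1500,4e4,15): print(rect(m,c,s['ee_pos'][2]+7.3),cv2.boundingRect(c))
E
```

```text
t 23.77 tcp [ 440.85 -270.16  182.92] yaw 93.9 z [-0.  0. -1.] F [ 0.15 -0.2  -0.51] gap 55.3
tool shift [363.25 123.13  -2.06]
tool rz 0.1827109835640357 alt -179.81728901643595
rotvec [-0.   -0.    0.18] [   0.     -0.   -179.82] joint7 1.7027416420706387
(437.68145751953125, -269.8755187988281, 51.52448654174805, 55.118560791015625, 3.8771564960479736) (248, 253, 140, 117)
```

View pics/w9.png

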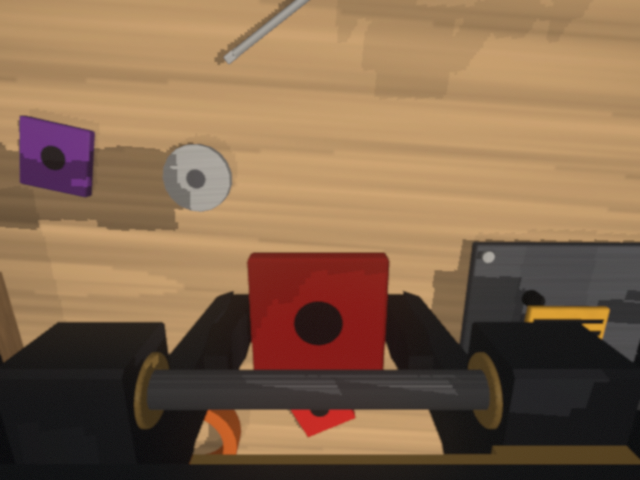

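Request:
jog_arm(steps=[50,17,0,0,0,0,52,17.7,0,0,0,0,52,17.7,0,0,0,0,52,17.7,0,0,0,0,52,17.7,0,0,0,0])

```text
t: 24.45
ee_pos: [512.0, -5.4, 182.7]
ee_rot: [-0.0, 0.683, 0.73, 0.0]
contact_force: [0.7, -0.1, -0.5]
finger_gap: 0.635
```

Request:
jog_arm(steps=[52,17.7,0,0,0,0,52,17.7,0,0,0,0,0,0,0,0,0,0,0,0,0,0,0,0,0,0,0,0,0,0])

```text
t: 25.08
ee_pos: [539.9, 96.9, 182.5]
ee_rot: [0.0, 0.684, 0.729, -0.001]
contact_force: [0.1, -0.7, -0.4]
finger_gap: 0.63
```

```bash
python3 - <<'E'
from h import *
rel([539.2,100.8,54],93.7)
s=robot.read_state()
m,im=wsnap('w10'); print(ray(m,[(318,323)],s['ee_pos'][2]+7.3))
E
```

```text
t 25.07 tcp [539.88  96.93 182.52] yaw 93.6 z [-0. -0. -1.] F [ 0.12 -0.65 -0.45] gap 55.5
tool shift [  4.07  -0.31 128.52]
tool rz -0.07264930507454892 alt 179.92735069492545
rotvec [-0.06  0.07 -0.07] [  0.11   0.09 179.93] joint7 1.0704851804386233
[[540.82  97.52 189.82]]
```

Request:
jog_arm(steps=[4,-0.8,20,0,0,0,0,0,40,0,0,0,0,0,25,0,0,0,0,0,25,0,0,0,0,0,16,0,0,0])

```text
t: 25.75
ee_pos: [538.8, 101.8, 55.7]
ee_rot: [-0.0, 0.684, 0.729, -0.001]
contact_force: [0.5, -0.1, 0.1]
finger_gap: 0.633
```

Request:
jog_arm(steps=[0,0,1,0,0,0,0,0,1,0,0,0,0,0,0,0,0,0,0,0,0,0,0,0,0,0,0,0,0,0])

```text
t: 26.38
ee_pos: [539.3, 103.1, 55.1]
ee_rot: [0.0, 0.684, 0.73, 0.0]
contact_force: [-0.3, 0.1, -0.6]
finger_gap: 0.632
```

Request:
jog_arm(steps=[-1,0,0,0,0,0,-1,0,1,0,0,0,0,0,1,0,0,0,0,0,0.5,0,0,0,0,0,0,0,0,0])

```text
t: 27.0
ee_pos: [539.3, 100.8, 52.7]
ee_rot: [0.0, 0.684, 0.73, -0.0]
contact_force: [-1.6, -0.4, 5.3]
finger_gap: 0.629
```

Request:
jog_arm(steps=[0,0,0.5,0,0,0,0,0,0,0,0,0,0,0,0,0,0,0,0,0,0,0,0,0,0,0,0,0,0,0])

```text
t: 27.62
ee_pos: [539.3, 100.8, 52.6]
ee_rot: [0.0, 0.684, 0.73, -0.0]
contact_force: [-1.4, -0.8, 9.2]
finger_gap: 0.629
```

Request:
jog_arm(steps=[0,0,0,0,0,0,0,0,0,0,0,0,0,0,0,0,0,0,0,0,-30,0,0,0,0,0,-50,0,0,0], gripper=88)

```text
t: 28.25
ee_pos: [538.1, 100.8, 131.1]
ee_rot: [-0.001, 0.683, 0.73, -0.002]
contact_force: [1.4, 0.9, 0.9]
finger_gap: 1.002
```

Request:
jog_arm(steps=[0,0,-50,0,0,0,0,0,-40,0,0,0,0,0,-10,0,0,0,0,0,0,0,0,0,0,0,0,0,0,0])

```text
t: 28.88
ee_pos: [538.3, 100.6, 230.0]
ee_rot: [-0.001, 0.683, 0.73, -0.001]
contact_force: [0.2, -1.0, 0.3]
finger_gap: 1.002
```

```bash
python3 - <<'E'
from h import *
m,im=wsnap('w11')
for c in blobs(hsvmask(im,*RED)[:320],150,4e4,15): print(rect(m,c,60),cv2.boundingRect(c))
im,d=robot.get_image('top'); cv2.imwrite("pics/t11.png",im)
m=robot.camera_model('top')
for c in blobs(hsvmask(im,*RED),150,4e4,7): print(rect(m,c,10),cv2.boundingRect(c))
rel([635.7,-256,226],121)
E
```

```text
(539.5337524414062, 101.37995910644531, 54.993465423583984, 55.10879898071289, 3.7579803466796875) (286, 189, 66, 64)
(243.02610778808594, 620.2719116210938, 46.095706939697266, 31.826629638671875, 88.99858856201172) (48, 371, 19, 14)
(230.6448516845703, -229.94532775878906, 21.864776611328125, 98.37811279296875, 38.457847595214844) (381, 362, 33, 30)
(636.4827270507812, -253.60592651367188, 53.734107971191406, 53.932342529296875, 30.727807998657227) (386, 205, 28, 26)
(699.5079345703125, -602.3505249023438, 33.62812805175781, 52.76395797729492, 30.733253479003906) (524, 184, 17, 19)
t 28.98 tcp [538.45 100.76 230.18] yaw 93.8 z [-0. -0. -1.] F [ 0.12 -0.14 -0.29] gap 88.1
tool shift [-362.38   73.59    4.14]
tool rz -27.22977245305178 alt 152.7702275469482
rotvec [ -0.17  -0.01 -27.23] [ -0.02   0.24 152.77] joint7 1.0928286828391474
```

View pics/w11.png

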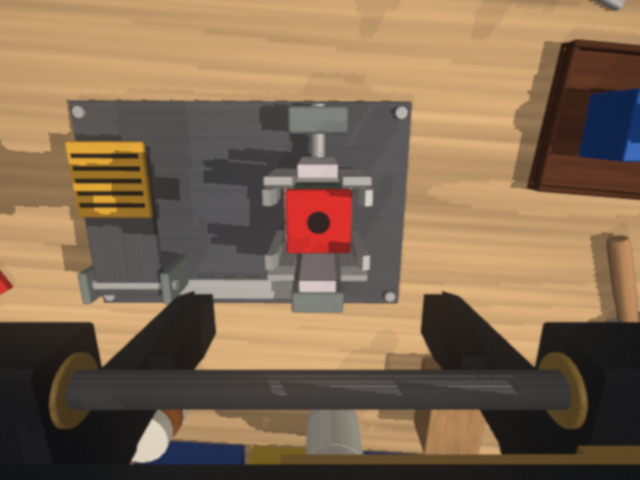

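View pics/t11.png

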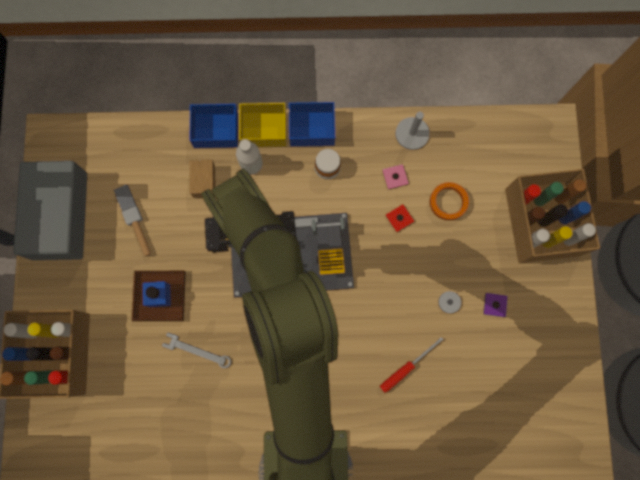

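Request:
jog_arm(steps=[-50,10.5,0,0,0,0,-52,10.5,0,0,0,0,-52,10.5,0,0,0,0,-52,10.5,0,0,0,0,-52,10.5,0,0,0,0], gripper=74)

```text
t: 29.6
ee_pos: [608.4, -154.5, 230.5]
ee_rot: [-0.001, 0.683, 0.73, -0.0]
contact_force: [0.2, -0.2, 0.2]
finger_gap: 0.838
```

Request:
jog_arm(steps=[-52,10.5,4,0,0,0,-52,10.5,10,0,0,0,0,0,10,0,0,-9,0,0,0,0,0,-9,0,0,0,0,0,-9])

```text
t: 30.22
ee_pos: [635.7, -255.3, 205.9]
ee_rot: [-0.001, 0.492, 0.871, -0.0]
contact_force: [0.9, -0.6, -0.4]
finger_gap: 0.841
```

Request:
jog_arm(steps=[0,0,0,0,0,0,0,0,0,0,0,0,0,0,0,0,0,0,0,0,0,0,0,0,0,0,0,0,0,0])

```text
t: 30.85
ee_pos: [636.4, -255.3, 207.7]
ee_rot: [0.0, 0.494, 0.869, -0.0]
contact_force: [0.0, 0.6, 0.5]
finger_gap: 0.839
```

```bash
python3 - <<'E'
from h import *
s=robot.read_state()
m,im=wsnap('w12')
for c in blobs(hsvmask(im,*RED)[:320],150,4e4,15):
    r=rect(m,c,10); print(r,cv2.boundingRect(c))
    if abs(r[1]+255)<15 and abs(r[0]-636)<15: rel([r[0],r[1],3],90+r[4])
E
```

```text
(635.8569946289062, -255.82278442382812, 55.24076461791992, 54.976802825927734, 30.340499877929688) (288, 181, 61, 60)
t 30.90 tcp [ 636.38 -255.37  207.75] yaw 120.7 z [ 0. -0. -1.] F [-0.03 -0.45  0.34] gap 74.0
tool shift [ -0.11  -0.69 204.75]
tool rz 0.4041671073458417 alt -179.59583289265416
rotvec [0.  0.  0.4] [  -0.01    0.   -179.6 ] joint7 2.0908679373800543
```

View pics/w12.png

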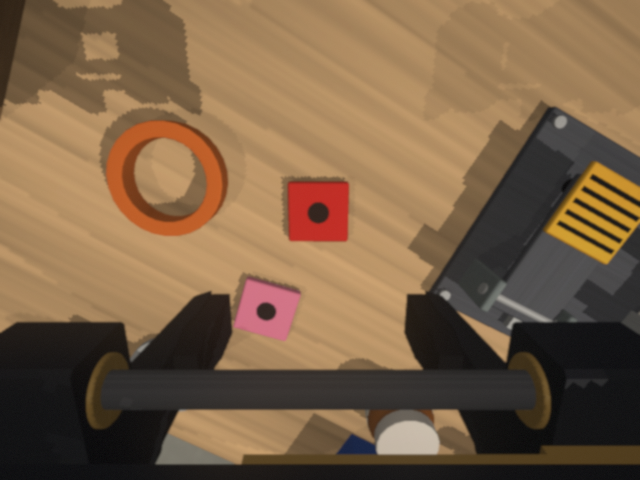

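Request:
jog_arm(steps=[0,-0.7,40,0,0,0.4,0,0,60,0,0,0,0,0,60,0,0,0,0,0,35,0,0,0,0,0,5,0,0,0])

```text
t: 31.52
ee_pos: [633.8, -255.1, 5.0]
ee_rot: [-0.003, 0.497, 0.868, -0.001]
contact_force: [-0.0, 0.7, 0.7]
finger_gap: 0.836
```

Request:
jog_arm(steps=[0,0,0,0,0,0,0,0,2,0,0,0,0,0,2,0,0,0,0,0,0,0,0,0,0,0,0,0,0,0])

```text
t: 32.15
ee_pos: [635.9, -255.8, 4.0]
ee_rot: [0.0, 0.497, 0.868, 0.0]
contact_force: [-0.1, 0.2, -0.3]
finger_gap: 0.838
```

Request:
jog_arm(steps=[0,0,1,0,0,0,0,0,0,0,0,0,0,0,0,0,0,0,0,0,0,0,0,0,0,0,0,0,0,0], gripper=40)

```text
t: 32.78
ee_pos: [635.7, -255.7, 2.6]
ee_rot: [-0.0, 0.497, 0.868, 0.0]
contact_force: [-0.6, 0.1, -0.4]
finger_gap: 0.635
```

Request:
jog_arm(steps=[0,0,-10,0,0,0,0,0,-25,0,0,0,0,0,-50,0,0,0,0,0,-60,0,0,0,0,0,-35,0,0,0])

```text
t: 33.4
ee_pos: [637.5, -255.9, 188.5]
ee_rot: [0.003, 0.497, 0.868, 0.001]
contact_force: [0.0, 0.7, -0.4]
finger_gap: 0.629
```

Request:
jog_arm(steps=[0,0,0,0,0,9,0,0,0,0,0,9,0,0,0,0,0,8.6,0,0,0,0,0,0,0,0,0,0,0,0])

```text
t: 34.02
ee_pos: [636.0, -255.7, 183.8]
ee_rot: [0.0, 0.683, 0.731, 0.0]
contact_force: [0.0, -0.2, -0.6]
finger_gap: 0.63
```

```bash
python3 - <<'E'
from h import *
rel([539.1,100.6,185],93.7)
m,im=wsnap('w13')
E
```

```text
t 34.02 tcp [ 636.   -255.65  183.75] yaw 93.9 z [ 0. -0. -1.] F [ 0.01 -0.21 -0.58] gap 55.5
tool shift [362.03 -72.36  -1.41]
tool rz 0.2128285534739831 alt -179.78717144652603
rotvec [0.07 0.01 0.21] [  -0.02    0.11 -179.79] joint7 1.6915082300434574
```

View pics/w13.png

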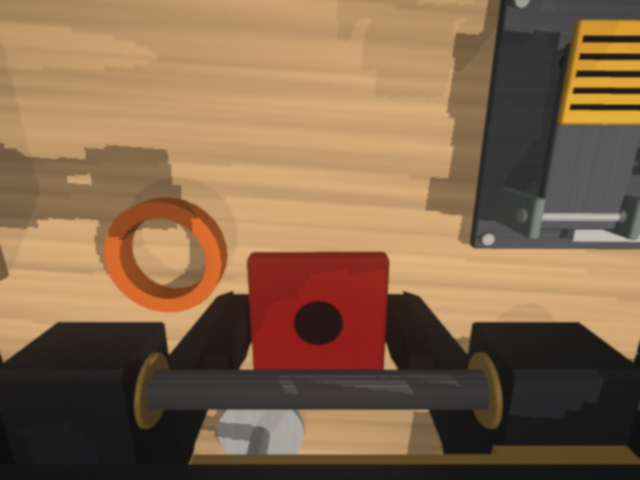

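Held flat and square, spot at (318,323). On to the pocket.

Request:
jog_arm(steps=[50,-10,0,0,0,0.2,52,-10.4,0,0,0,0,52,-10.4,0,0,0,0,52,-10.4,0,0,0,0,52,-10.4,0,0,0,0])

```text
t: 34.7
ee_pos: [567.7, 0.2, 183.1]
ee_rot: [0.0, 0.684, 0.729, 0.0]
contact_force: [0.5, 0.5, -0.6]
finger_gap: 0.631
```

Request:
jog_arm(steps=[52,-10.4,0,0,0,0,52,-10.4,0,0,0,0,0,0,10,0,0,0,0,0,10,0,0,0,0,0,0,0,0,0])

```text
t: 35.33
ee_pos: [540.6, 98.9, 161.7]
ee_rot: [-0.0, 0.686, 0.728, -0.001]
contact_force: [1.1, 0.8, -0.6]
finger_gap: 0.629
```

Request:
jog_arm(steps=[0,0,0,0,0,0,0,0,0,0,0,0,0,0,0,0,0,0,0,0,0,0,0,0,0,0,0,0,0,0])

```text
t: 35.95
ee_pos: [540.9, 101.0, 162.8]
ee_rot: [0.0, 0.685, 0.729, 0.0]
contact_force: [-0.9, 0.2, -0.5]
finger_gap: 0.633
```

```bash
python3 - <<'E'
from h import *
rel([539.2,100.8,65],93.7)
E
```

```text
t 35.95 tcp [540.87 101.04 162.77] yaw 93.6 z [ 0.  0. -1.] F [-0.87  0.21 -0.52] gap 55.8
tool shift [-0.14 -1.69 97.77]
tool rz -0.13739577709952755 alt 179.86260422290047
rotvec [ 0.01 -0.01 -0.14] [ -0.01  -0.01 179.86] joint7 1.0575830884874962
```

Request:
jog_arm(steps=[0,-1.7,10,0,0,0,0,0,30,0,0,0,0,0,25,0,0,0,0,0,20,0,0,0,0,0,11,0,0,0])

```text
t: 36.58
ee_pos: [538.3, 100.8, 65.2]
ee_rot: [-0.001, 0.685, 0.729, -0.001]
contact_force: [0.1, -0.1, -0.4]
finger_gap: 0.634
```

Request:
jog_arm(steps=[0,0,0,0,0,0,0,0,1,0,0,0,0,0,1,0,0,0,0,0,1,0,0,0,0,0,0,0,0,0])

```text
t: 37.2
ee_pos: [539.3, 100.9, 63.9]
ee_rot: [0.0, 0.685, 0.729, 0.0]
contact_force: [0.5, -0.7, -0.6]
finger_gap: 0.63
```

Request:
jog_arm(steps=[0,0,0.8,0,0,0,0,0,0.7,0,0,0,0,0,0.5,0,0,0,0,0,0,0,0,0,0,0,0,0,0,0])

```text
t: 37.83
ee_pos: [539.2, 100.9, 62.4]
ee_rot: [0.0, 0.685, 0.729, 0.0]
contact_force: [-1.6, -0.8, 6.5]
finger_gap: 0.629
```

Request:
jog_arm(steps=[0,0,0,0,0,0,0,0,0,0,0,0,0,0,0,0,0,0,0,0,-30,0,0,0,0,0,-50,0,0,0], gripper=88)

```text
t: 38.45
ee_pos: [537.9, 100.6, 141.1]
ee_rot: [-0.001, 0.685, 0.729, -0.002]
contact_force: [0.8, 0.7, 1.5]
finger_gap: 0.998
```

Request:
jog_arm(steps=[0,0,-50,0,0,0,0,0,-30,0,0,0,0,0,-10,0,0,0,0,0,0,0,0,0,0,0,0,0,0,0])

```text
t: 39.08
ee_pos: [538.3, 100.6, 230.2]
ee_rot: [-0.001, 0.685, 0.729, -0.001]
contact_force: [-0.5, 0.0, 0.6]
finger_gap: 0.997
```

```bash
python3 - <<'E'
from h import *
m,im=wsnap('w14')
for c in blobs(hsvmask(im,*RED)[:320],150,4e4,15): print(rect(m,c,70),cv2.boundingRect(c))
im,d=robot.get_image('top'); cv2.imwrite("pics/t14.png",im)
m=robot.camera_model('top')
for c in blobs(hsvmask(im,*RED),150,4e4,7): print(rect(m,c,10),cv2.boundingRect(c))
mk=hsvmask(im,(0,0,95),(179,60,255)); mk[:270]=0; mk[:,:370]=0; mk[380:]=0; mk[:,520:]=0
for c in blobs(mk,100,4e4,7): print('disc',rect(m,c,12),cv2.boundingRect(c))
p=ray(m,[(450,302)],12); print(p)
rel([p[0,0]-1.5,p[0,1]-2,226],94)
E
```

```text
(538.8958129882812, 101.27608489990234, 56.87330627441406, 55.530967712402344, 3.786496877670288) (284, 189, 69, 68)
(243.67327880859375, 620.3037719726562, 32.47871398925781, 45.05207061767578, 3.2351200580596924) (48, 371, 19, 14)
(231.04244995117188, -230.47784423828125, 21.889873504638672, 99.03170776367188, 38.365692138671875) (381, 362, 33, 30)
(698.6256103515625, -602.63427734375, 33.38311004638672, 53.19904327392578, 32.4541015625) (524, 184, 17, 19)
disc (413.8175964355469, -371.1168212890625, 54.01056671142578, 50.94713592529297, 88.9472427368164) (439, 292, 22, 21)
[[ 413.72 -372.37   12.  ]]
t 39.17 tcp [538.42 100.69 230.34] yaw 93.6 z [-0. -0. -1.] F [ 0.17 -0.95 -0.11] gap 88.0
tool shift [-466.28 -155.51    4.96]
tool rz -0.4318725384515858 alt 179.5681274615484
rotvec [-0.15  0.03 -0.43] [  0.04   0.24 179.57] joint7 1.09749017274488
```

View pics/w14.png

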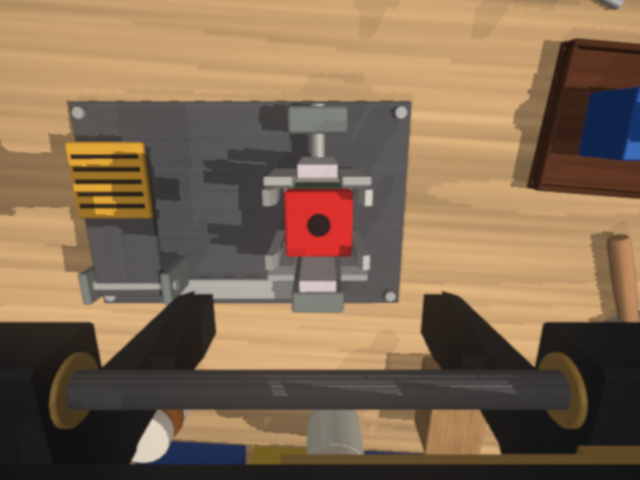

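View pics/t14.png

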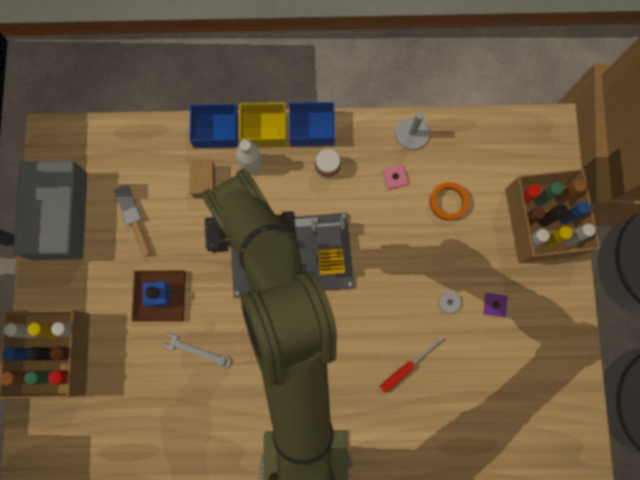

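Request:
jog_arm(steps=[-56,-18,0,0,0,0,-58,-19.5,0,0,0,0,-58,-19.5,0,0,0,0,-58,-19.5,0,0,0,0,-58,-19.5,0,0,0,0], gripper=74)

```text
t: 39.8
ee_pos: [460.3, -194.2, 231.0]
ee_rot: [-0.001, 0.685, 0.729, -0.0]
contact_force: [1.3, 0.4, -0.4]
finger_gap: 0.838
```

Request:
jog_arm(steps=[-58,-19.5,0,0,0,0,-58,-19.5,5,0,0,0,-58,-19.5,10,0,0,0,0,0,5,0,0,0,0,0,0,0,0,0])

```text
t: 40.42
ee_pos: [413.4, -368.8, 210.6]
ee_rot: [-0.001, 0.685, 0.729, 0.0]
contact_force: [0.1, -0.6, 0.6]
finger_gap: 0.839
```

Request:
jog_arm(steps=[0,0,0,0,0,0,0,0,0,0,0,0,0,0,0,0,0,0,0,0,0,0,0,0,0,0,0,0,0,0])

```text
t: 41.05
ee_pos: [413.7, -369.7, 211.7]
ee_rot: [0.0, 0.685, 0.729, 0.0]
contact_force: [0.3, 0.3, 0.3]
finger_gap: 0.842
```

```bash
python3 - <<'E'
from h import *
s=robot.read_state()
m,im=wsnap('w15')
hs=cv2.cvtColor(im,cv2.COLOR_BGR2HSV); print(hs[205,300],hs[230,318],hs[260,450])
mk=hsvmask(im,(0,0,60),(179,70,255)); mk[300:]=0
for c in blobs(mk,800,6e3,15): print('disc',rect(m,c,12),cv2.boundingRect(c))
rel([412.5,-373.5,4],94)
E
```

```text
[ 18  18 143] [ 18  21 143] [ 16 111 156]
disc (468.6654052734375, -87.88270568847656, 31.76003646850586, 81.68812561035156, 3.557051420211792) (558, 269, 82, 31)
disc (412.892578125, -373.4286193847656, 54.522621154785156, 54.634647369384766, 3.555269241333008) (284, 181, 60, 59)
disc (291.5336608886719, -308.25543212890625, 6.730235576629639, 100.93721771240234, 38.25904083251953) (349, 32, 106, 80)
t 41.10 tcp [ 413.62 -369.79  211.73] yaw 93.6 z [ 0. -0. -1.] F [ 0.33 -0.18 -0.04] gap 73.8
tool shift [ -3.63  -1.35 207.73]
tool rz -0.44325671275537104 alt 179.55674328724461
rotvec [ 0.    0.   -0.44] [  0.    -0.   179.56] joint7 1.953657884235579
```

View pics/w15.png

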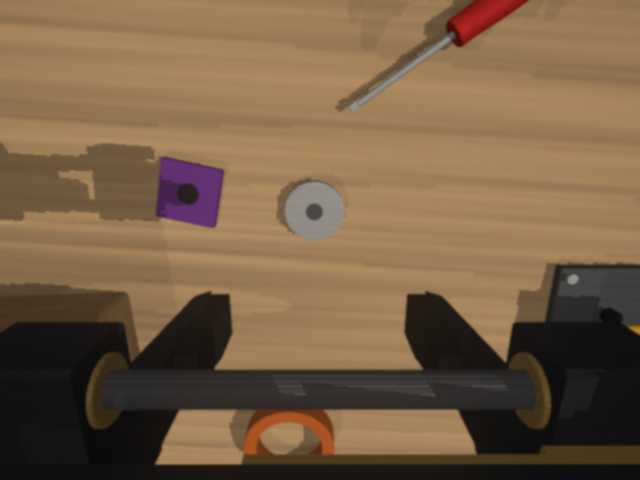

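Request:
jog_arm(steps=[-3.6,-1,40,0,0,0,0,0,60,0,0,0,0,0,60,0,0,0,0,0,38,0,0,0,0,0,6,0,0,0])

```text
t: 41.72
ee_pos: [411.6, -372.3, 5.5]
ee_rot: [-0.002, 0.685, 0.729, -0.0]
contact_force: [-0.7, -0.0, 0.9]
finger_gap: 0.839
```

Request:
jog_arm(steps=[0,0,0,0,0,0,0,0,2,0,0,0,0,0,2,0,0,0,0,0,0,0,0,0,0,0,0,0,0,0])

```text
t: 42.35
ee_pos: [413.0, -373.5, 4.0]
ee_rot: [0.0, 0.685, 0.729, 0.0]
contact_force: [-0.3, 0.1, -0.9]
finger_gap: 0.838
```

Request:
jog_arm(steps=[0,0,0,0,0,0,0,0,0,0,0,0,0,0,0,0,0,0,0,0,0,0,0,0,0,0,0,0,0,0], gripper=40)

```text
t: 42.98
ee_pos: [412.9, -373.4, 3.7]
ee_rot: [-0.0, 0.685, 0.729, 0.0]
contact_force: [0.2, -0.6, 0.6]
finger_gap: 0.623
```

Request:
jog_arm(steps=[0,0,-10,0,0,0,0,0,-25,0,0,0,0,0,-50,0,0,0,0,0,-60,0,0,0,0,0,-35,0,0,0])

```text
t: 43.6
ee_pos: [413.4, -373.9, 187.1]
ee_rot: [0.002, 0.685, 0.729, 0.0]
contact_force: [0.3, -0.1, -1.8]
finger_gap: 0.628
```

```bash
python3 - <<'E'
from h import *
rel([539.1,100.8,185],93.7)
m,im=wsnap('w16')
E
```

```text
t 43.60 tcp [ 413.38 -373.89  187.07] yaw 93.6 z [ 0. -0. -1.] F [ 0.34 -0.13 -1.76] gap 55.3
tool shift [465.98 154.91   1.45]
tool rz -0.14480501851198824 alt 179.855194981488
rotvec [ 0.15  0.13 -0.14] [  0.2   -0.23 179.86] joint7 1.9263925671032258
```

View pics/w16.png

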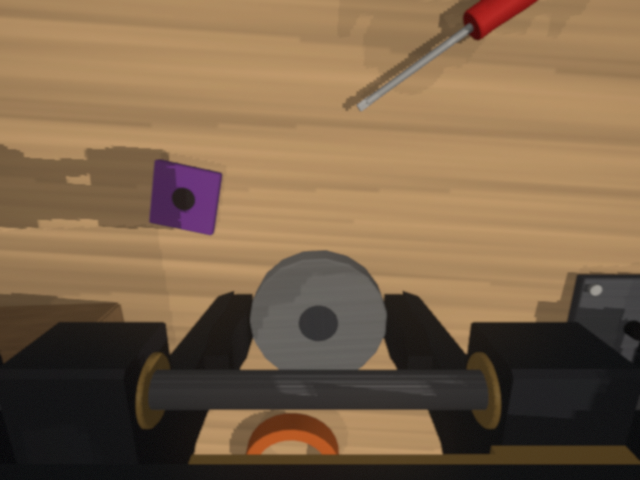

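Disc held level, spot at (318,323).

Request:
jog_arm(steps=[57,19,0,0,0,0,58,19.4,0,0,0,0,58,19.4,0,0,0,0,58,19.4,0,0,0,0,58,19.4,0,0,0,0])

```text
t: 44.28
ee_pos: [491.5, -77.2, 184.0]
ee_rot: [0.0, 0.685, 0.729, 0.0]
contact_force: [0.6, 0.0, -0.8]
finger_gap: 0.625
```

Request:
jog_arm(steps=[58,19.4,0,0,0,0,58,19.4,0,0,0,0,58,19.4,0,0,0,0,0,0,10,0,0,0,0,0,10,0,0,0])

```text
t: 44.9
ee_pos: [538.0, 97.7, 163.2]
ee_rot: [0.0, 0.685, 0.729, -0.001]
contact_force: [0.2, -1.3, -1.1]
finger_gap: 0.622
```

Request:
jog_arm(steps=[0,0,0,0,0,0,0,0,0,0,0,0,0,0,0,0,0,0,0,0,0,0,0,0,0,0,0,0,0,0])

```text
t: 45.52
ee_pos: [538.7, 98.2, 163.9]
ee_rot: [0.0, 0.685, 0.729, 0.0]
contact_force: [0.4, 0.3, -1.4]
finger_gap: 0.625
```

```bash
python3 - <<'E'
from h import *
rel([539.2,100.9,76],93.7)
E
```

```text
t 45.52 tcp [538.71  98.21 163.86] yaw 93.5 z [ 0.  0. -1.] F [ 0.44  0.31 -1.43] gap 55.0
tool shift [ 2.64  0.63 87.86]
tool rz -0.15154800480212316 alt 179.84845199519788
rotvec [ 0.02 -0.01 -0.15] [ -0.01  -0.03 179.85] joint7 1.0830938470351403
```

Request:
jog_arm(steps=[2.6,0.6,10,0,0,0,0,0,30,0,0,0,0,0,25,0,0,0,0,0,15,0,0,0,0,0,7,0,0,0])

```text
t: 46.15
ee_pos: [538.8, 101.0, 75.8]
ee_rot: [-0.0, 0.685, 0.729, -0.0]
contact_force: [0.1, -0.0, -1.1]
finger_gap: 0.626
```

Request:
jog_arm(steps=[0,0,0,0,0,0,0,0,1,0,0,0,0,0,1,0,0,0,0,0,0.5,0,0,0,0,0,0,0,0,0])

```text
t: 46.78
ee_pos: [539.1, 100.9, 74.4]
ee_rot: [0.0, 0.685, 0.729, 0.0]
contact_force: [-0.9, 0.5, -0.8]
finger_gap: 0.623
```

Request:
jog_arm(steps=[0,0,0.5,0,0,0,0,0,0.5,0,0,0,0,0,0.5,0,0,0,0,0,0,0,0,0,0,0,0,0,0,0])

```text
t: 47.4
ee_pos: [539.1, 100.9, 73.6]
ee_rot: [0.0, 0.685, 0.729, 0.0]
contact_force: [-1.8, -0.6, 8.1]
finger_gap: 0.624
```

Request:
jog_arm(steps=[0,0,0,0,0,0,0,0,0,0,0,0,0,0,0,0,0,0,0,0,-30,0,0,0,0,0,-50,0,0,0], gripper=88)

```text
t: 48.02
ee_pos: [537.9, 100.6, 152.2]
ee_rot: [-0.001, 0.685, 0.729, -0.002]
contact_force: [0.4, 0.6, 0.8]
finger_gap: 0.998
```

Request:
jog_arm(steps=[0,0,-50,0,0,0,0,0,-30,0,0,0,0,0,0,0,0,0,0,0,0,0,0,0,0,0,0,0,0,0])

```text
t: 48.65
ee_pos: [538.2, 100.6, 231.2]
ee_rot: [-0.001, 0.685, 0.729, -0.001]
contact_force: [0.0, -1.1, -0.7]
finger_gap: 0.999
```

```bash
python3 - <<'E'
from h import *
m,im=wsnap('w17')
mk=hsvmask(im,(0,0,60),(179,70,255))
rel([516,-71,100],93.6)
for c in blobs(hsvmask(im,(15,150,80),(28,255,255))[:300],300,close=11): print('tread',rect(m,c,65))
im,d=robot.get_image('scene'); cv2.imwrite("pics/s17.png",im)
E
```

```text
t 48.70 tcp [538.26 100.7  231.32] yaw 93.6 z [-0. -0. -1.] F [ 1.26  0.07 -0.01] gap 87.9
tool shift [-169.92  -32.55  131.49]
tool rz -0.029445106600505255 alt 179.97055489339948
rotvec [-0.16  0.03 -0.03] [  0.04   0.25 179.97] joint7 1.1184938939439533
tread (515.0485229492188, -69.98222351074219, 60.75958251953125, 62.99095153808594, 3.562702178955078)
```

View pics/w17.png

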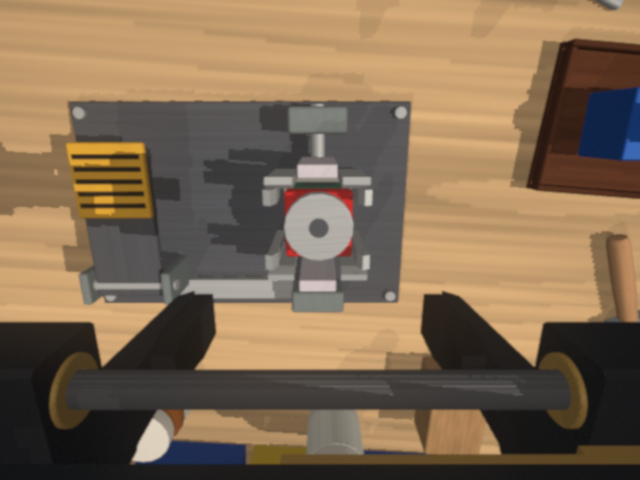

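View pics/s17.png

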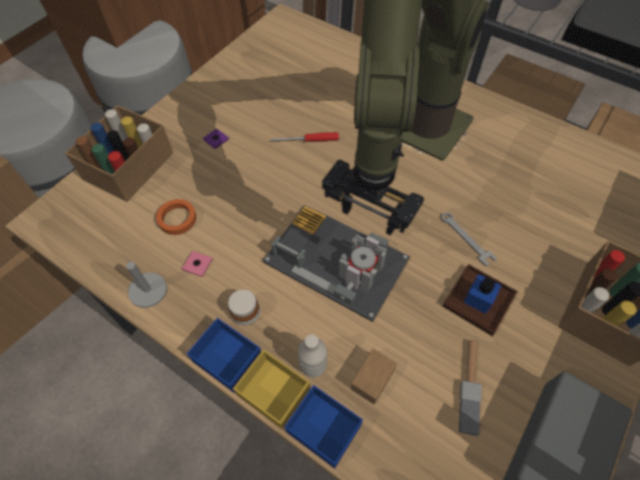

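Request:
jog_arm(steps=[-50,-10,0,0,0,0,-60,-12.5,0,0,0,0,-60,-12.5,30,0,0,0,0,0,50,0,0,0,0,0,40,0,0,0], gripper=0)

```text
t: 49.38
ee_pos: [514.8, -67.1, 113.3]
ee_rot: [-0.0, 0.686, 0.728, -0.0]
contact_force: [0.8, 1.0, -0.6]
finger_gap: 0.453
```

Request:
jog_arm(steps=[0,0,20,0,0,0,0,0,12,0,0,0,0,0,6,0,0,0,0,0,0,0,0,0,0,0,0,0,0,0])

```text
t: 50.0
ee_pos: [515.9, -65.9, 77.9]
ee_rot: [0.001, 0.685, 0.729, 0.0]
contact_force: [0.5, -0.9, 0.3]
finger_gap: 0.005
```

Request:
jog_arm(steps=[-4,-1,3,0,0,0,0,0,4,0,0,0,0,0,4,0,0,0,0,0,4,0,0,0,0,0,4,0,0,0])

```text
t: 50.62
ee_pos: [514.2, -70.0, 58.3]
ee_rot: [-0.0, 0.685, 0.729, -0.0]
contact_force: [-2.4, 0.5, 8.3]
finger_gap: 0.008
```

Request:
jog_arm(steps=[0,0,4,0,0,0,0,0,4,0,0,0,0,0,4,0,0,0,0,0,2,0,0,0,0,0,0,0,0,0])

```text
t: 51.25
ee_pos: [514.7, -70.0, 44.9]
ee_rot: [0.0, 0.685, 0.729, -0.0]
contact_force: [-2.1, -0.4, 11.9]
finger_gap: 0.007
```

Request:
jog_arm(steps=[0,0,2,0,0,0,0,0,2,0,0,0,0,0,1,0,0,0,0,0,0,0,0,0,0,0,0,0,0,0])

```text
t: 51.88
ee_pos: [515.3, -70.0, 40.6]
ee_rot: [0.001, 0.685, 0.729, 0.0]
contact_force: [-1.8, 0.2, 16.4]
finger_gap: 0.007
```

Request:
jog_arm(steps=[0,0,1,0,0,0,0,0,1,0,0,0,0,0,0,0,0,0,0,0,0,0,0,0,0,0,0,0,0,0])

```text
t: 52.5
ee_pos: [515.4, -70.0, 40.0]
ee_rot: [0.001, 0.685, 0.729, 0.001]
contact_force: [-5.3, 0.8, 30.3]
finger_gap: 0.005
```

Request:
jog_arm(steps=[0,0,0,0,0,0,0,0,0,0,0,0,0,0,0,0,0,0,0,0,0,0,0,0,0,0,0,0,0,0])

```text
t: 53.12
ee_pos: [515.4, -69.9, 40.0]
ee_rot: [0.001, 0.685, 0.729, 0.001]
contact_force: [-5.2, 0.9, 31.0]
finger_gap: 0.007
```

```bash
python3 - <<'E'
from h import *
m,im=wsnap('w18')
im,d=robot.get_image('scene'); cv2.imwrite("pics/s18.png",cv2.resize(im[190:330,250:430],None,fx=4,fy=4,interpolation=cv2.INTER_CUBIC))
E
```

```text
(no output)
```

View pics/w18.png

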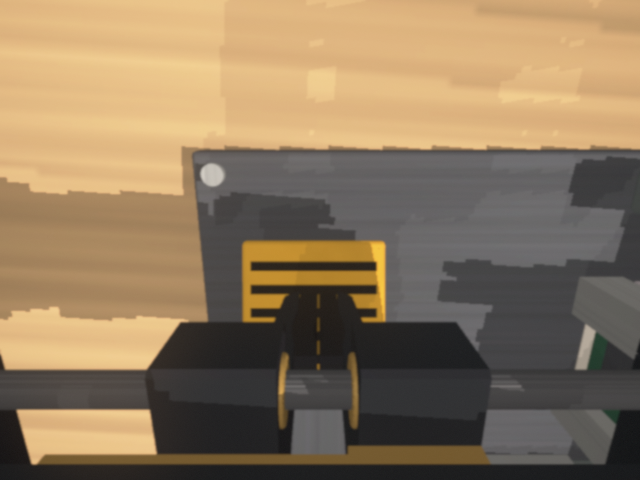

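View pics/s18.png

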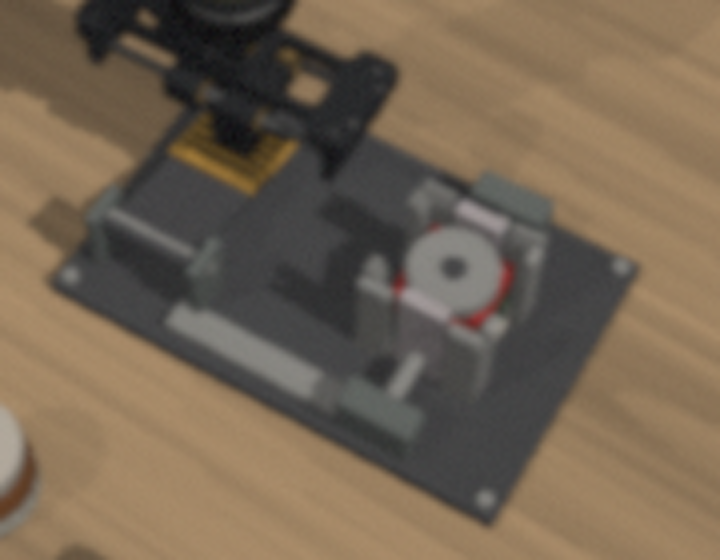

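```bash
python3 - <<'E'
from h import *
m=robot.camera_model('wrist'); im,d=robot.get_image('wrist')
mk=hsvmask(im,(15,120,60),(30,255,255)); mk[320:]=0; mk[:236]=0
v,u=np.nonzero(cv2.erode(mk,np.ones((3,3)))); z=d[v,u]; k=(z>0); u,v,z=u[k],v[k],z[k]
p=np.c_[u,v,np.ones(len(u))]@np.linalg.inv(m['mtx']).T*z[:,None]
P=rot(m['rotation']).apply(p)+m['position']
c=P.mean(0); n=np.linalg.svd(P-c,full_matrices=False)[2][2]; print(len(u),c,n*np.sign(n[2]),'tilt',np.arccos(abs(n[2])), np.ptp(P,0))
E
```

```text
6554 [499.72 -72.78  32.4 ] [-0.29 -0.02  0.96] tilt 0.29046042328788485 [35.57 62.85 27.41]
```

Tread tilt is about 0.28 rad, so it is at the stop and has been held over 1 s. Release.

Request:
jog_arm(steps=[0,0,-5,0,0,0,0,0,-6,0,0,0,0,0,-8,0,0,0,0,0,-10,0,0,0,0,0,-15,0,0,0])

```text
t: 53.9
ee_pos: [514.4, -69.7, 81.4]
ee_rot: [-0.0, 0.685, 0.729, -0.0]
contact_force: [0.2, -0.3, 0.3]
finger_gap: 0.004
```

Request:
jog_arm(steps=[0,-40,-40,0,0,0,0,-30,-50,0,0,0,0,0,-50,0,0,0,50,0,0,0,0,0,30,0,0,0,0,0])

```text
t: 54.52
ee_pos: [440.1, 7.1, 222.5]
ee_rot: [0.001, 0.685, 0.729, 0.001]
contact_force: [0.0, -0.7, -0.7]
finger_gap: 0.005
```

Request:
jog_arm(steps=[0,0,0,0,0,0,0,0,0,0,0,0,0,0,0,0,0,0,0,0,0,0,0,0,0,0,0,0,0,0])

```text
t: 55.15
ee_pos: [439.8, 5.1, 221.1]
ee_rot: [-0.0, 0.685, 0.728, -0.0]
contact_force: [0.7, -0.1, 0.2]
finger_gap: 0.001
```

```bash
python3 - <<'E'
from h import *
m=robot.camera_model('wrist'); im,d=robot.get_image('wrist'); cv2.imwrite('pics/w19.png',im)
mk=hsvmask(im,(15,120,60),(30,255,255)); mk[320:]=0
for c in blobs(mk,800,2e4,11):
    print('tread',rect(m,c,65)); t=np.zeros_like(mk); cv2.drawContours(t,[c],-1,255,-1)
    v,u=np.nonzero(cv2.erode(t,np.ones((7,7)))); z=d[v,u]
    P=rot(m['rotation']).apply(np.c_[u,v,np.ones(len(u))]@np.linalg.inv(m['mtx']).T*z[:,None])+m['position']
    c=P.mean(0); n=np.linalg.svd(P-c,full_matrices=False)[2][2]; print(c,n)
for c in blobs(hsvmask(im,*RED)[:350],50,4e4,25): print('red',rect(m,c,70))
g=cv2.inRange(cv2.cvtColor(im,cv2.COLOR_BGR2HSV),(0,0,110),(179,40,255)); 
im2,_=robot.get_image('scene'); cv2.imwrite('pics/s19.png',im2)
im3,_=robot.get_image('top'); cv2.imwrite('pics/t19.png',im3)
s,r,y,z=q(); print(s['t'],s['ee_pos'],s['contact_force'])
E
```

```text
tread (507.0629577636719, -71.37352752685547, 48.845924377441406, 62.99647903442383, 3.5012035369873047)
[506.48 -71.09  65.77] [ 0.79 -0.07  0.61]
red (513.3514404296875, 104.77985382080078, 44.388397216796875, 10.239802360534668, 81.27445983886719)
55.3 [439.82   5.48 221.21] [-0.15  0.39 -0.03]
```

View pics/w19.png

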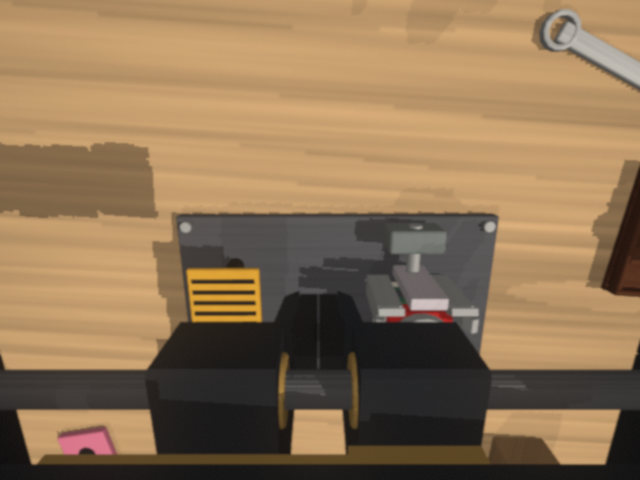

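View pics/s19.png

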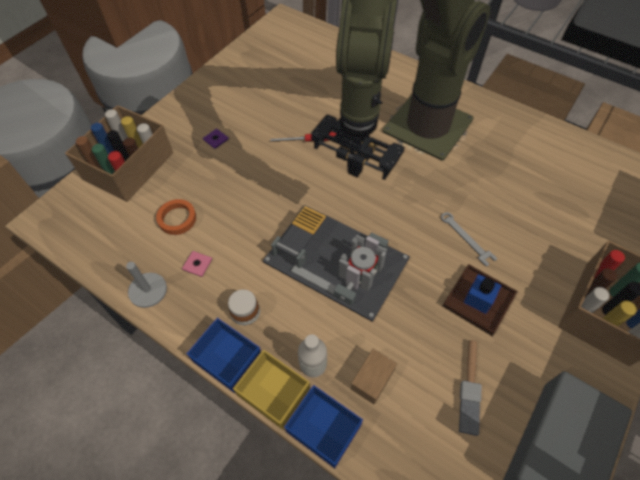

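```bash
python3 - <<'E'
from h import *
m=robot.camera_model('wrist'); im,d=robot.get_image('wrist')
for v in (272,287,310):
    u=np.arange(200,250); z=d[v,200:250]
    P=rot(m['rotation']).apply(np.c_[u,np.full(50,v),np.ones(50)]@np.linalg.inv(m['mtx']).T*z[:,None])+m['position']; print(np.median(P,0))
im=cv2.imread('pics/t19.png'); mt=robot.camera_model('top')
cv2.imwrite('pics/t19c.png',cv2.resize(im[200:330,120:370],None,fx=3.2,fy=3.2,interpolation=cv2.INTER_CUBIC))
E
```

```text
[487.43 -70.61  64.3 ]
[501.41 -70.74  64.32]
[523.02 -71.11  64.44]
```

View pics/t19c.png

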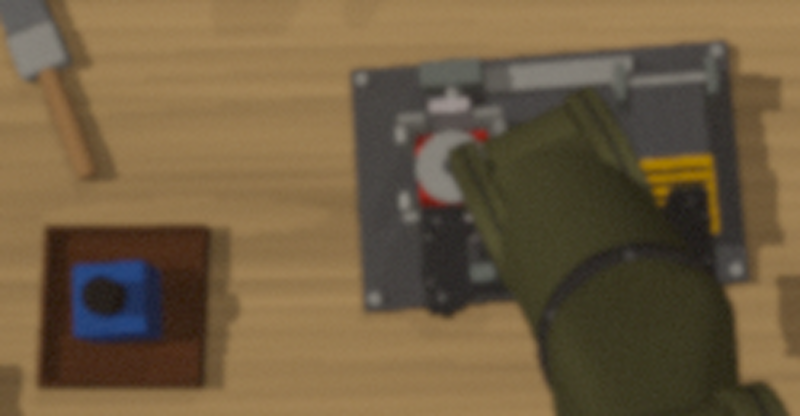

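```bash
python3 -c "
from h import *
print(robot.sign_off()); print(robot.read_state()['t'])"
```

```text
the job is handed in; nothing more can be done
None
the job is handed in; nothing more can be done
```

I moved the gauge from the pocket to its tray, then built the stack in the pocket: foot body, both red spacers that were set out, and the steel disc. I then pressed the pedal to its stop, held it over 1 s and let it come up. The job was handed in at about 55 s; no verdict was reported.

- **Stack:** each part met resistance within about a millimetre of the expected height when set down. From the wrist pictures the body and both spacers lay within about 2 mm and 0.2° of the pocket. I did not measure the disc's position, but the last pictures show it flat on top and centred by eye.
- **Gauge:** it stands upright in about the middle of the tray.
- **Pedal:** the tread tilted about 0.29 rad at the stop, with about 31 N on it. After release it was level at a height of 64 mm.
- **Robot and bystanders:** the arm is clear and touching nothing. The bystanders look unmoved in the pictures; I did not measure them. I left the pink and purple look-alikes alone.

Two things differed from what I expected:

- **Knocked spacer:** one red spacer had moved about 44 mm aside during the run. I found it again in the pictures before gripping it.
- **Tread position:** the pictures put the middle of the tread about 10 mm nearer the hinge than the description says. I pressed at the measured spot and it reached the stop.

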